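Roll a shaft blank into the V-block and against its stop

ROBOT

A 6-joint arm with a two-finger parallel gripper is mounted at the origin on the work surface. World frame = base frame: x ahead of the robot, y to its left, z up, the work surface at z = 0. Lengths are in m, angles in degrees, forces in N, time in s.
With the tool pointing down it reaches from about 0.35 to 0.875 m from the base axis. Payload 4.2 kg.
Tool frame: the origin (TCP) lies midway between the tips of the shut fingers; the grasp point (between the pads) lies 19 mm behind it; z points along the fingers, y is the direction in which the jaws open and shut (so a half turn about z gives the same grasp; the last joint's range is limited). The gripper opens to 87 mm and grips with 3 to 60 N. Pads are 19 mm wide; open, the fingers measure 117 mm over their backs; the gripper's body (75 mm by 190 mm) begins 51 mm behind the grasp point.
Start: joints at [-58.98, 22.042, 0.453, 0, -68.411, -14.817], TCP at [0.174, -0.6, 0.199] pointing down, gripper open.
Joint ranges: [-179.83, 179.83], [-69.29, 118.12], [-61.27, 80.66], [-181.25, 117.63], [-171.15, -9.14], [-177.46, 177.46]. Speed limits (degrees/s): [159.86, 159.86, 180, 180, 180, 180].

INTERFACE

Orientations are given as a 3x3 rotation matrix whose columns are the frame's x, y, z axes.
In Python, from station import sense, capture, get_calibration, finish_job, spot_in, spot_point gives the robot as it stands.
- The arm moves only by the shell command python3 -m inch 'ROWS'. ROWS is JSON, a list of rows, each an object with "fingers": the finger opening in cm, from 0 to 8.7; "delta_pos": the shift along the tool's x, y, z in cm, a list of three; "spin": the turn about the tool's z in degrees. In form: [{"fingers": fingers, "delta_pos": [dx, dy, dz], "spin": spin}, ...]. A call has 1 to 20 rows; each row is the pose to reach, as a shift and turn from the pose commanded when the call began, along the tool's axes at that moment; what a row does not reach only later rows make up. A row lasts 1/10 s, in which the tool goes at most 50 mm and 8.59 degrees, less where a joint would pass 70% of its speed; a pose out of reach is approached as far as the arm can. A call with a gripper value outside its range is refused whole. The fingers move at their own pace and stop on an object; the grip force is fixed at half the most. Time passes only in rows, so rows that repeat a pose let the fingers close. It gives the time, the measured TCP pose, the force and the opening at its end, in the units of the state.
- sense(): the state, without advancing time (a new reading comes with each control period).
- capture(name): name is "side" or "top" or "wrist"; returns the picture (400x640x3 uint8, red, green, blue); there is no depth.
- get_calibration(name): a dict with "K" (3x3 intrinsics, pixels), "T" (4x4, takes a point from camera to world coordinates). Camera axes: x right, y up, looking along -z (the intrinsics and any distortion apply to the point x, -y, -z); pixel columns grow to the right and rows downward; lengths in m; the calibration is good to about 2 mm. A picture is of the moment at which its call begins: read the wrist's pose just before it. get_calibration takes no time and is no camera call; for the wrist camera it gives the pose at the moment of the call.
- finish_job(): hands the job in, once; it reports no verdict.
Trained networks look in the newest picture that a camera, given by its name, has taken for a name from the list of things; names that differ only in an ending like _2 or _b are one class to them, and where a whole thing is asked for, a point or a joint stands for the part that bears it (a point fixed in the world has none). Each returns a list of dicts, best first, with "conf" (0 to 1); they miss things now and then, are a little off and sometimes report something else, mostly with a low value. They report only what shows in the picture. A call takes as long as a camera call. They do not tell look-alikes from the thing itself.
- spot_in(camera, target): "extent" ([left, top, right, bottom] as shares, 0 to 1, of the picture: columns of its width, rows of its height, round what is visible of it).
- spot_point(camera, target): "location" ([column, row] as shares, 0 to 1, of the picture: columns of its width, rows of its height: a listed point, or the origin of a listed thing).
The state is a dict: "time_s": time; "joints": joint angles; "joint_velocities": joint speeds; "effort": joint torques, N m; "tcp_pos": TCP position; "ee_rot": TCP orientation; "wrist_force": force on the tool from outside, world axes, zero at the start; "moment": the same for the moment, N m; "gripper_width": opening from 0.0 (shut) to 1.0 (fully open).
Only numpy, scipy, OpenCV 4.12 (cv2) and the standard library are available. Lean on these libraries where they do the work, as an engineer would, in place of code of your own. Each camera call takes 0.05 s, during which the arm holds its last target.

TASK

Set the round aluminium blank up for drilling: with your fingertips roll it along the bench by its side, up over the bevelled shoulder and down into the groove of the wooden V-block, and have it finish seated in the groove with its end touching the steel stop plate, at rest. Only push and roll it, gently: never pinch, lift or carry it. Leave the spray bottle, torch, tape measure and knife where they are.

Things in the scene. Friction and masses are not known exactly. Their poses are not given: they have to be found in the camera images.
- blank: Bright smooth aluminium round bar, 44 mm diameter, 150 mm long, about 0.6 kg, friction about 0.3, lying on the bench on either side of the V-block, roughly parallel to the groove. Origin at the bar's centre, 22 mm above the bench at the start; x axis along the bar; y and z turn with it as it rolls. It rolls with little resistance.
- vblock: Low dark-wood V-block screwed to the bench. Origin on the bench under the groove's middle line; x along the groove, y across, z up. From x = -90 mm (open end, nearest the robot) to +122 mm. Pale 120 degree V, bottom 4 mm above the bench; lips 14.4 mm high at y = +-18 mm, flat to +-21 mm, then shoulders slope at 18 degrees down to the bench at +-65 mm: a bar can roll up from either side.
- seat (a point): Where the blank's centre lies when the blank is seated in the groove with its end on the stop plate: 35 mm in x from the V-block's origin, on the groove's middle line, 29.4 mm above the bench; axes as the V-block's.
- stop (a point): Middle of the face, towards the groove, of the steel stop plate on the V-block's far end: x = +110 mm from the V-block's origin, 30 mm above the bench. The plate is 60 mm wide across the groove, 12 mm thick, and stands from 8 to 52 mm above the bench.
- spray: Bystander: blue spray bottle with a white and yellow trigger head, 74 mm diameter, 224 mm tall; origin under its centre.
- torch: Bystander: black torch lying on the bench, 200 mm long along its x axis, head 38 mm; origin on the bench under its middle.
- tape: Bystander: yellow and black tape measure standing on edge, 66 x 36 x 60 mm; origin under its centre.
- knife: Bystander: marking knife with a wooden handle and brass collar lying flat, 165 mm long along its x axis (from -88 to +78 mm), 18 mm wide, 14 mm thick; origin on the bench under it, near the collar.
There are look-alikes about, which are no part of the job. Of the things that look like the blank, the smallest one is meant.

How it is judged (in metres and radians):
At the end, for the whole second after the job is handed in: The blank lies at rest in the groove (centre within 2.5 mm of the seat across the groove and in height, parallel to the groove within 0.04 rad) with its end within 3 mm of the stop plate; the four bystanders are within 15 mm of where they stood (x of blank in the frame of seat between -0.003 and 0.003 m and y of blank in the frame of seat between -0.0025 and 0.0025 m and z of blank in the frame of seat between -0.0025 and 0.0025 m and angle between the x axis of blank and the x axis of vblock, either way round below 0.04 rad and linear speed of blank below 0.01 m/s and distance of each of spray, torch, tape, knife from where it was at the start of the episode below 0.015 m); the robot touches nothing.
It fails at once if the blank is pinched between the fingers or shoved hard: the fingers press on it with over 35 N (contact force between blank and the fingers above 35 N).
It fails at once if the blank is lifted: its centre more than 48 mm above the bench (height (world z) of blank above 0.048 m).
It fails at once if the blank is tipped up by one end, more than 0.32 rad (angle between blank's own x axis and vertical below 1.25 rad or angle between blank's own x axis and vertical above 1.89 rad).
It fails at once if the blank is carried: off the bench and off the V-block, borne by the fingers (height (world z) of blank above 0.03 m and contact force between blank and the fingers above 2 N and contact force between blank and table below 0.02 N and contact force between blank and vblock below 0.02 N).
It fails at once if a bystander is knocked more than 15 mm away (distance of any of spray, torch, tape, knife from where it was at the start of the episode above 0.015 m).
It also fails if it takes over 51 s, if anything falls off the work surface, if the arm or the gripper's body presses on something with over 40 N, if the wrist force passes 120 N, or if a joint passes its speed limit or range.

## Working session

There is one attempt and no reset: what is moved stays moved. The work goes in short steps, Python scripts to look and compute and a shell command to move; the robot and the scene stay as the last step left them, time stands still between calls to the robot, and variables do not carry over. Pictures are saved under pics/ and viewed, and the job is handed in when it is done.

```bash
ls; mkdir -p pics; python3 - <<'E'
from station import *
import cv2, numpy as np
np.set_printoptions(precision=4,suppress=True)
s=sense(); print(s['time_s'],s['tcp_pos'],s['ee_rot'],s['gripper_width'])
for n in ['side','top']:
    im=capture(n); cv2.imwrite(f'pics/{n}0.png',im[:,:,::-1])
    c=get_calibration(n); print(n,{k:np.array(v) for k,v in c.items()})
    for t in ['blank','vblock']:
        for r in spot_in(n,t)[:4]: print(n,t,np.round(np.array(r['extent'])*[640,400,640,400]),round(r['conf'],2))
        for r in spot_point(n,t)[:4]: print(n,t,'pt',np.round(np.array(r['location'])*[640,400],1),round(r['conf'],2))
    for t in ['seat','stop']:
        for r in spot_point(n,t)[:2]: print(n,t,'pt',np.round(np.array(r['location'])*[640,400],1),round(r['conf'],2))
print(sense()['time_s'])
E
```

```text
pics
0.0 [ 0.1742 -0.5995  0.198 ] [[-0.9603 -0.2789 -0.0007]
 [-0.2789  0.9603  0.0021]
 [ 0.0001  0.0022 -1.    ]] 0.9982787651859086
side {'K': array([[465.5759,   0.    , 326.4862],
       [  0.    , 465.5759, 199.0077],
       [  0.    ,   0.    ,   1.    ]]), 'T': array([[-0.9972,  0.0413, -0.0627,  0.4805],
       [-0.075 , -0.5193,  0.8513,  1.0602],
       [ 0.0026,  0.8536,  0.5209,  0.7167],
       [ 0.    ,  0.    ,  0.    ,  1.    ]])}
side blank [308. 187. 364. 212.] 0.91
side blank [379. 230. 472. 271.] 0.88
side blank [221. 173. 292. 199.] 0.66
side blank pt [334.6 198.8] 0.86
side blank pt [423.4 245.1] 0.74
side blank pt [258.5 182. ] 0.56
side blank pt [361.4 167.2] 0.34
side vblock [268. 219. 358. 275.] 0.96
side vblock pt [319.5 249.6] 0.85
side seat pt [301.3 241.1] 0.83
side seat pt [275.3 234.6] 0.71
side stop pt [275.7 234.6] 0.89
top {'K': array([[382.4294,   0.    , 321.5228],
       [  0.    , 382.4294, 199.6544],
       [  0.    ,   0.    ,   1.    ]]), 'T': array([[-0.0276,  0.9807, -0.1935,  0.3382],
       [-0.9993, -0.022 ,  0.0308, -0.0083],
       [ 0.0259,  0.1942,  0.9806,  1.0513],
       [ 0.    ,  0.    ,  0.    ,  1.    ]])}
top blank [327. 175. 351. 225.] 0.83
top blank [333.  81. 366. 157.] 0.66
top blank [230. 246. 273. 334.] 0.65
top blank pt [349.5 119.4] 0.76
top blank pt [254.  287.4] 0.68
top blank pt [343.7 200.6] 0.58
top vblock [229. 148. 287. 231.] 0.73
top vblock pt [259.3 192.9] 0.77
top vblock pt [172.8 250.3] 0.47
top seat pt [261.2 178. ] 0.98
top stop pt [267.7 150.6] 0.75
0.7
```

View pics/side0.png

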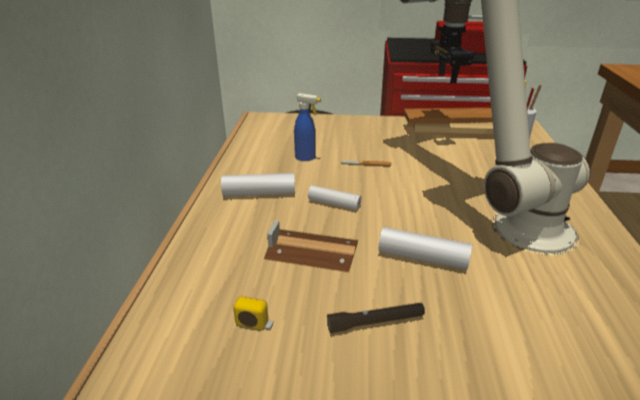

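View pics/top0.png

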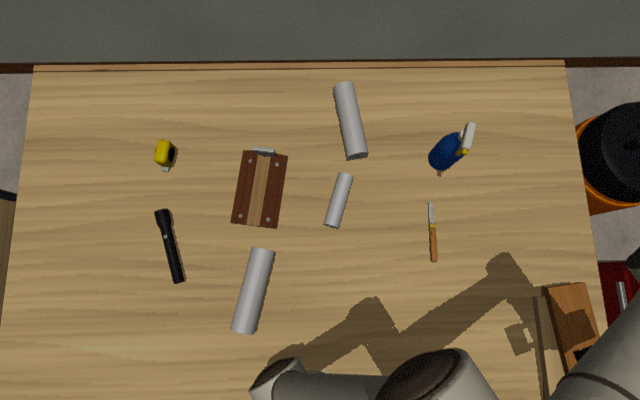

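The top view shows the blank, the smallest bar, at about (340,200), to the right (−y) of the V-block at (260,190). The two larger bars are look-alikes.

```bash
cat > h.py <<'E'
from station import *
import cv2, numpy as np
np.set_printoptions(precision=4,suppress=True)
def px2w(cam,uv,z,c=None):
    c=c or get_calibration(cam); K=np.array(c['K']);T=np.array(c['T'])
    d=np.array([(uv[0]-K[0,2])/K[0,0],-(uv[1]-K[1,2])/K[1,1],-1.]); d=T[:3,:3]@d
    o=T[:3,3]; return o+d*(z-o[2])/d[2]
def w2px(cam,p,c=None):
    c=c or get_calibration(cam); K=np.array(c['K']);T=np.array(c['T'])
    q=T[:3,:3].T@(np.asarray(p)-T[:3,3]); return np.array([K[0,2]+K[0,0]*q[0]/-q[2],K[1,2]+K[1,1]*-q[1]/-q[2]])
E
python3 - <<'E'
from h import *
im=cv2.imread('pics/top0.png')
cv2.imwrite('pics/topc.png',cv2.resize(im[130:250,215:375],None,fx=5,fy=5,interpolation=cv2.INTER_CUBIC))
im=cv2.imread('pics/side0.png')
cv2.imwrite('pics/sidec.png',cv2.resize(im[175:285,255:395],None,fx=5,fy=5,interpolation=cv2.INTER_CUBIC))
print('vb', px2w('top',(259.3,192.9),0),px2w('side',(319.5,249.6),0))
print('seat', px2w('top',(261.2,178),.0294),px2w('side',(301.3,241.1),.0294))
print('stop', px2w('top',(267.7,150.6),.03),px2w('side',(275.7,234.6),.03))
print('blank', px2w('top',(343.7,200.6),.022),px2w('side',(334.6,198.8),.022))
for n in ['spray','torch','tape','knife']:
  for cam in ['top','side']:
    capture(cam)
    for r in spot_point(cam,n)[:1]: print(n,cam,px2w(cam,np.array(r['location'])*[640,400],0),r['conf'])
E
```

```text
vb [0.5688 0.1324 0.    ] [0.5659 0.1334 0.    ]
seat [0.6041 0.1235 0.0294] [0.6102 0.1409 0.0294]
stop [0.6822 0.1056 0.03  ] [0.6775 0.1196 0.03  ]
blank [ 0.5373 -0.1015  0.022 ] [ 0.5409 -0.078   0.022 ]
spray top [ 0.6632 -0.377   0.    ] 0.98
spray side [ 0.664  -0.3988  0.    ] 0.67
torch top [0.5659 0.142  0.    ] 0.66
torch side [0.4253 0.3648 0.    ] 0.75
tape top [0.6818 0.3885 0.    ] 0.71
tape side [0.6817 0.3819 0.    ] 0.72
knife top [ 0.4609 -0.353   0.    ] 0.77
knife side [ 0.4669 -0.3028  0.    ] 0.72
```

View pics/topc.png

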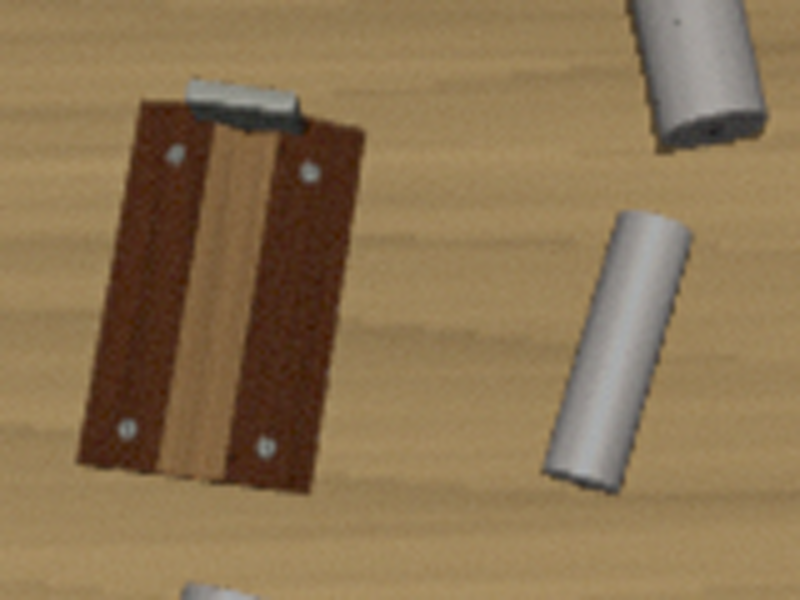

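View pics/sidec.png

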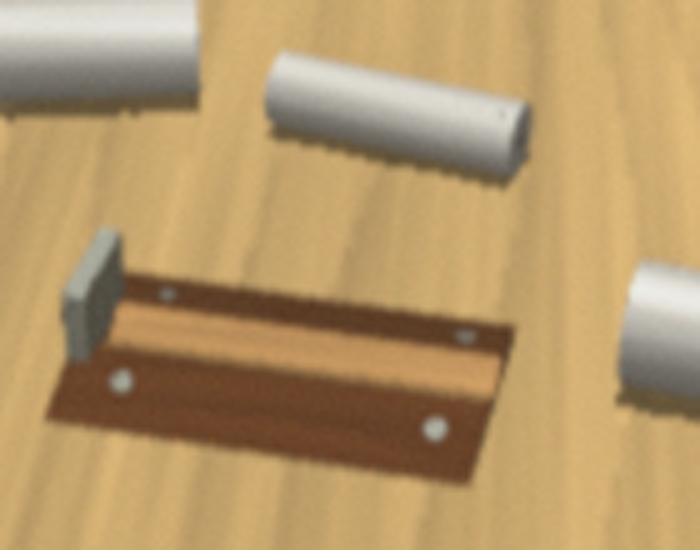

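```bash
cat >> h.py <<'E'
from scipy.optimize import least_squares, minimize
CAL={}
def cal(n):
    if n not in CAL: CAL[n]=get_calibration(n)
    return CAL[n]
def fullpx(x,y,ox,oy,s=5): return np.array([ox+(x+.5)/s-.5,oy+(y+.5)/s-.5])
def fit_vb(obs,cams):
    def res(p):
        r=[]
        for cam,l,uv in obs:
            if cam not in cams: continue
            c,s=np.cos(p[2]),np.sin(p[2])
            w=[p[0]+c*l[0]-s*l[1],p[1]+s*l[0]+c*l[1],l[2]]
            r+=list(w2px(cam,w,cal(cam))-uv)
        return np.array(r)
    o=least_squares(res,[.567,.132,-.1]); return o.x,o.fun
def cylpts(p,R=.022,L=.15):
    x,y,yaw=p[:3]; z=p[3] if len(p)>3 else R; th=np.linspace(0,2*np.pi,40,endpoint=False)
    a=np.array([np.cos(yaw),np.sin(yaw),0]);b=np.array([-a[1],a[0],0])
    return np.array([np.array([x,y,z])+e*L/2*a+R*np.cos(t)*b+np.array([0,0,R*np.sin(t)]) for e in(-1,1) for t in th])
def hullpoly(cam,p):
    q=np.array([w2px(cam,w,cal(cam)) for w in cylpts(p)]); return cv2.convexHull(q.astype(np.float32))[:,0]
E
python3 - <<'E'
from h import *
T=lambda x,y:fullpx(x,y,215,130); S=lambda x,y:fullpx(x,y,255,175)
obs=[('top',(.122,.065,0),T(140,100)),('top',(.122,-.065,0),T(365,130)),('top',(-.09,-.065,0),T(312,493)),('top',(-.09,.065,0),T(78,463)),
('side',(-.09,.065,0),S(470,483)),('side',(.122,.065,0),S(48,418)),('side',(-.09,-.065,0),S(514,326))]
for c in (['top'],['side'],['top','side']): 
    x,f=fit_vb(obs,c); print(c,x,np.degrees(x[2]),f)
# blank
Z=8
def fit(cams,p0):
    ms={}
    for cam in cams:
        im=cv2.imread(f'pics/{cam}0.png'); hsv=cv2.cvtColor(im,cv2.COLOR_BGR2HSV)
        pol=hullpoly(cam,p0); x0,y0=(pol.min(0)-12).astype(int); x1,y1=(pol.max(0)+12).astype(int)
        cr=cv2.resize(im[y0:y1,x0:x1],None,fx=Z,fy=Z,interpolation=cv2.INTER_CUBIC)
        h=cv2.cvtColor(cr,cv2.COLOR_BGR2HSV)
        m=((h[...,1]<55)).astype(np.uint8)
        n,l,st,_=cv2.connectedComponentsWithStats(m); 
        cx,cy=((w2px(cam,[*p0[:2],.022],cal(cam))-[x0,y0]+.5)*Z).astype(int)
        m=(l==l[cy,cx]).astype(np.uint8) if m[cy,cx] else m
        ms[cam]=(m,x0,y0); cv2.imwrite(f'pics/m_{cam}.png',m*255)
    def cost(p):
        tot=0
        for cam,(m,x0,y0) in ms.items():
            r=np.zeros_like(m); q=((hullpoly(cam,p)-[x0,y0]+.5)*Z-.5)
            cv2.fillPoly(r,[np.round(q*16).astype(np.int32)],1,shift=4)
            tot+=1-(r&m).sum()/max(1,(r|m).sum())
        return tot
    best=minimize(cost,p0,method='Nelder-Mead',options=dict(initial_simplex=[p0,[p0[0]+.01,p0[1],p0[2]],[p0[0],p0[1]+.01,p0[2]],[p0[0],p0[1],p0[2]+.1]],xatol=1e-5,fatol=1e-5))
    return best.x,best.fun
for cams in (['top'],['side'],['top','side']):
    print(cams,*fit(cams,[.54,-.09,-.2]))
E
```

```text
['top'] [ 0.5665  0.1344 -0.1507] -8.634750954534516 [ 0.0532 -0.0808  0.1227 -0.3755 -0.0589  0.1692 -0.108   0.2516]
['side'] [ 0.569   0.133  -0.1522] -8.722175714640077 [ 0.1487  0.0757 -0.7843  0.1296  0.6685 -0.4745]
['top', 'side'] [ 0.5678  0.1341 -0.1519] -8.703394581129944 [ 0.2315 -0.5071  0.2827 -0.7514  0.0182 -0.2491 -0.011  -0.2212  0.6704
  0.4066 -0.3668  0.4546  1.1349 -0.2024]
['top'] [ 0.541  -0.0864 -0.3158] 0.055996258833310275
['side'] [ 0.5447 -0.0885 -0.3209] 0.07070415487943349
['top', 'side'] [ 0.5417 -0.087  -0.318 ] 0.1378223391695138
```

```bash
cat >> h.py <<'E'
VB=np.array([.5675,.134]); VY=-.1512
def vb2w(x,y):
    c,s=np.cos(VY),np.sin(VY); return VB+np.array([c*x-s*y,s*x+c*y])
def w2vb(p):
    c,s=np.cos(VY),np.sin(VY); d=np.asarray(p)[:2]-VB; return np.array([c*d[0]+s*d[1],-s*d[0]+c*d[1]])
def plan(target,yyaw):
    """cm shift in tool axes and spin to reach world target with tool y at world yaw yyaw"""
    s=sense(); R=np.array(s['ee_rot']); d=R.T@(np.asarray(target)-np.array(s['tcp_pos']))*100
    cur=np.arctan2(R[1,1],R[0,1]); a=np.degrees((yyaw-cur+np.pi)%(2*np.pi)-np.pi)
    print('t',s['time_s'],'delta cm',d,'spin',-a,'tcp',np.array(s['tcp_pos']),'yaw y',np.degrees(cur),'j6',s['joints'][5],'F',np.array(s['wrist_force']))
E
python3 - <<'E'
from h import *
y=-.318; n=np.array([-np.sin(y),np.cos(y)]); p=np.array([.5425,-.087])-.05*n
print(w2vb([.5425,-.087]))
plan([*p,.14],y+np.pi)
E
```

```text
[ 0.0086 -0.2222]
t 1.5 delta cm [-46.8371  34.8819   5.9168] spin -55.5759901007261 tcp [ 0.1744 -0.6002  0.1992] yaw y 106.20395201411371 j6 -14.816382947755823 F [ 0.1468 -0.1457  0.8101]
```

```bash
python3 -m inch '[{"fingers":8.7,"delta_pos":[-46.8,34.9,5.0],"spin":-55.6},{"fingers":8.7,"delta_pos":[-46.8,34.9,5.0],"spin":-55.6},{"fingers":8.7,"delta_pos":[-46.8,34.9,5.0],"spin":-55.6},{"fingers":8.7,"delta_pos":[-46.8,34.9,5.0],"spin":-55.6},{"fingers":8.7,"delta_pos":[-46.8,34.9,5.0],"spin":-55.6},{"fingers":8.7,"delta_pos":[-46.8,34.9,5.0],"spin":-55.6},{"fingers":8.7,"delta_pos":[-46.8,34.9,5.0],"spin":-55.6},{"fingers":8.7,"delta_pos":[-46.8,34.9,5.0],"spin":-55.6},{"fingers":8.7,"delta_pos":[-46.8,34.9,5.0],"spin":-55.6},{"fingers":8.7,"delta_pos":[-46.8,34.9,5.0],"spin":-55.6},{"fingers":8.7,"delta_pos":[-46.8,34.9,5.0],"spin":-55.6},{"fingers":8.7,"delta_pos":[-46.8,34.9,5.0],"spin":-55.6},{"fingers":8.7,"delta_pos":[-46.8,34.9,5.0],"spin":-55.6},{"fingers":8.7,"delta_pos":[-46.8,34.9,5.0],"spin":-55.6},{"fingers":8.7,"delta_pos":[-46.8,34.9,5.0],"spin":-55.6},{"fingers":8.7,"delta_pos":[-46.8,34.9,5.0],"spin":-55.6}]'
python3 - <<'E'
from h import *
y=-.318; n=np.array([-np.sin(y),np.cos(y)]); p=np.array([.5425,-.087])-.05*n
plan([*p,.018],y+np.pi)
im=capture('wrist'); cv2.imwrite('pics/w1.png',im[:,:,::-1])
im=capture('side'); cv2.imwrite('pics/s1.png',im[:,:,::-1])
E
```

```text
time_s: 3.1
tcp_pos: [0.5258, -0.1354, 0.1494]
ee_rot: [[-0.314, -0.949, 0.0], [-0.949, 0.314, -0.0], [-0.0, -0.0, -1.0]]
wrist_force: [0.2, 0.0, 0.7]
gripper_width: 0.998
t 3.1 delta cm [-0.1173 -0.0726 13.1373] spin -0.0673179291230196 tcp [ 0.5258 -0.1354  0.1494] yaw y 161.7126241857168 j6 -20.967372239137788 F [0.2492 0.0214 0.678 ]
```

View pics/w1.png

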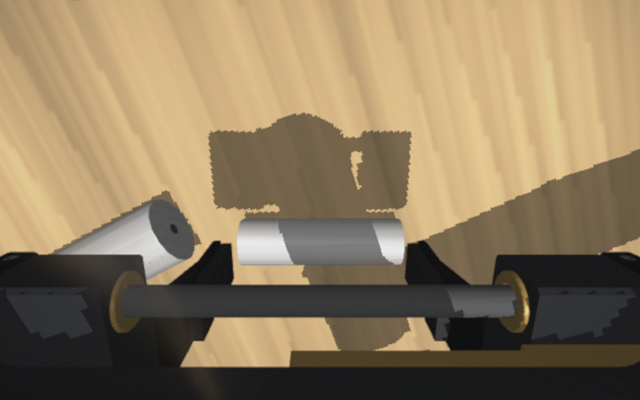

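View pics/s1.png

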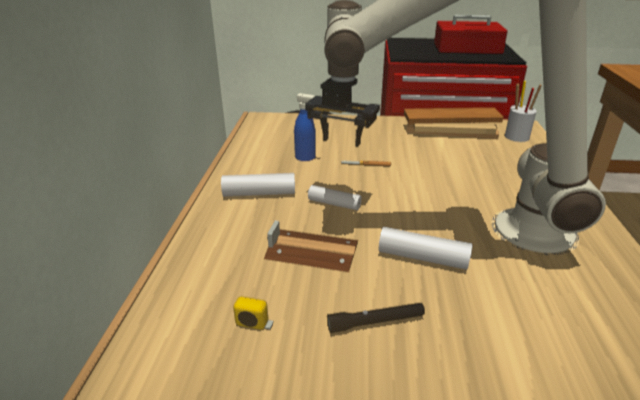

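The wrist view shows the blank at (320,242), level and parallel to the jaws. The large look-alike's end at (170,230) is close to the far finger, so I'll check that clearance.

```bash
python3 - <<'E'
from h import *
for q in [(660,150),(765,118),(710,132)]:
    print(q,px2w('top',fullpx(*q,215,130),.0),px2w('top',fullpx(*q,215,130),.03))
s=sense(); R=np.array(s['ee_rot']); t=np.array(s['tcp_pos'])
for sg in (-1,1): print('finger outer',t+R[:,1]*sg*.0585)
for z in (.022,): print('blank', px2w('wrist',(320,242),.04))
# fit of blank in w1
c=get_calibration('wrist'); p=(.5425,-.087,-.318)
q=np.array([w2px('wrist',w,c) for w in cylpts(p)]); print(cv2.convexHull(q.astype(np.float32))[:,0].min(0),cv2.convexHull(q.astype(np.float32))[:,0].max(0))
E
```

```text
(660, 150) [ 0.6611 -0.1165  0.    ] [ 0.6518 -0.1134  0.03  ]
(765, 118) [ 0.6791 -0.1779  0.    ] [ 0.6693 -0.1731  0.03  ]
(710, 132) [ 0.6713 -0.1457  0.    ] [ 0.6618 -0.1418  0.03  ]
finger outer [ 0.5815 -0.1537  0.1494]
finger outer [ 0.4704 -0.117   0.1494]
blank [ 0.5379 -0.0923  0.04  ]
[232.792  217.8502] [401.0408 264.4938]
```

```bash
python3 -m inch '[{"fingers":8.7,"delta_pos":[0,0,5],"spin":0},{"fingers":8.7,"delta_pos":[0,0,9],"spin":0},{"fingers":8.7,"delta_pos":[0,0,11.5],"spin":0},{"fingers":8.7,"delta_pos":[0,0,13.1],"spin":0},{"fingers":8.7,"delta_pos":[0,0,13.1],"spin":0}]'
python3 - <<'E'
from h import *
im=capture('wrist'); cv2.imwrite('pics/w2.png',im[:,:,::-1])
E
```

```text
time_s: 3.7
tcp_pos: [0.5242, -0.135, 0.0159]
ee_rot: [[-0.314, -0.95, -0.006], [-0.95, 0.314, 0.0], [0.002, 0.005, -1.0]]
wrist_force: [0.1, 0.6, 0.2]
gripper_width: 0.998
```

View pics/w2.png

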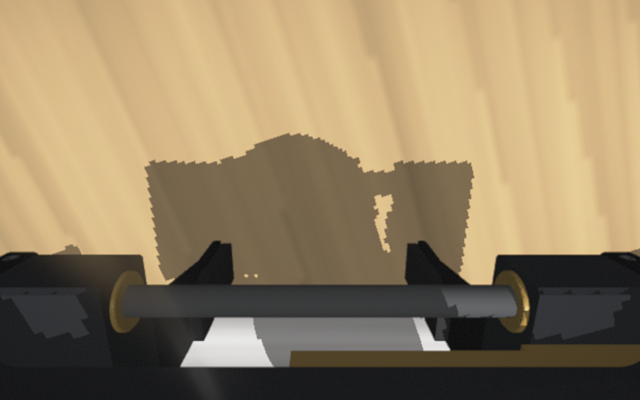

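```bash
python3 -m inch '[{"fingers":8.7,"delta_pos":[-0.5,0,0],"spin":0},{"fingers":8.7,"delta_pos":[-1.0,0,0],"spin":0},{"fingers":8.7,"delta_pos":[-1.4,0,0],"spin":0},{"fingers":8.7,"delta_pos":[-1.7,0,0],"spin":0},{"fingers":8.7,"delta_pos":[-2.0,0,0],"spin":0},{"fingers":8.7,"delta_pos":[-2.3,0,0],"spin":0},{"fingers":8.7,"delta_pos":[-2.6,0,0],"spin":0},{"fingers":8.7,"delta_pos":[-2.9,0,0],"spin":0},{"fingers":8.7,"delta_pos":[-3.2,0,0],"spin":0},{"fingers":8.7,"delta_pos":[-3.5,0,0],"spin":0},{"fingers":8.7,"delta_pos":[-3.8,0,0],"spin":0},{"fingers":8.7,"delta_pos":[-4.1,0,0],"spin":0},{"fingers":8.7,"delta_pos":[-4.4,0,0],"spin":0},{"fingers":8.7,"delta_pos":[-4.7,0,0],"spin":0},{"fingers":8.7,"delta_pos":[-5.0,0,0],"spin":0}]'
python3 - <<'E'
from h import *
for n in ('top','side'):
    im=capture(n); cv2.imwrite(f'pics/{n}3.png',im[:,:,::-1])
im=np.vstack([cv2.resize(cv2.imread('pics/top3.png')[110:270,200:420],None,fx=3,fy=3)])
cv2.imwrite('pics/c3.png',im)
cv2.imwrite('pics/c3s.png',cv2.resize(cv2.imread('pics/side3.png')[120:290,210:430],None,fx=3,fy=3))
E
```

```text
time_s: 5.25
tcp_pos: [0.5421, -0.0871, 0.0203]
ee_rot: [[-0.311, -0.95, 0.0], [-0.95, 0.311, -0.001], [0.001, -0.0, -1.0]]
wrist_force: [-5.8, 0.6, 15.6]
gripper_width: 0.998
```

View pics/c3.png

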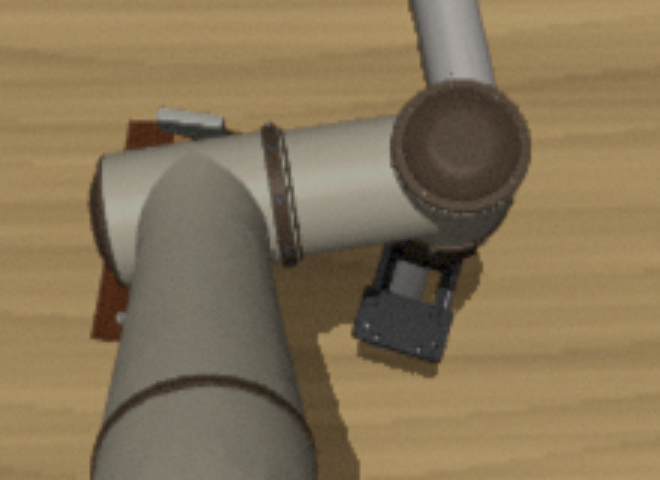

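View pics/c3s.png

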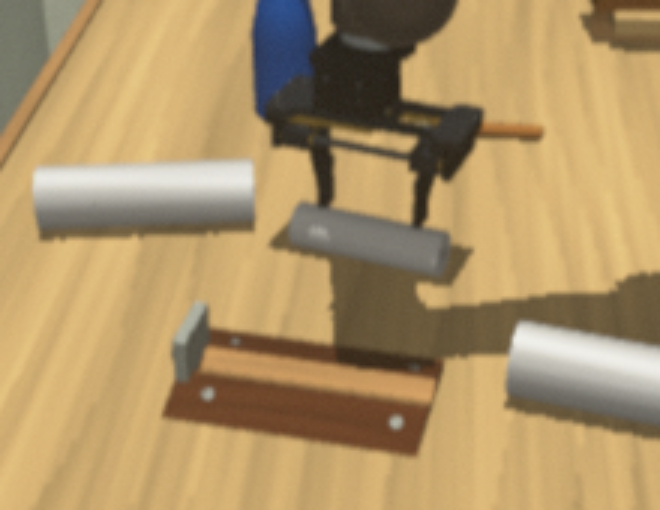

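```bash
python3 - <<'E'
from h import *
s=sense(); print(s['time_s'],s['tcp_pos'],s['wrist_force'],s['moment'],s['joint_velocities'])
# fit blank in side3 with mask using darker gray threshold
Z=8; cam='side'
im=cv2.imread('pics/side3.png'); p0=np.array([.553,-.053,-.318])
pol=hullpoly(cam,p0);x0,y0=(pol.min(0)-12).astype(int);x1,y1=(pol.max(0)+12).astype(int)
cr=cv2.resize(im[y0:y1,x0:x1],None,fx=Z,fy=Z,interpolation=cv2.INTER_CUBIC)
vis=cr.copy(); cv2.polylines(vis,[np.round((pol-[x0,y0]+.5)*Z).astype(np.int32)],True,(0,0,255),1); cv2.imwrite('pics/f3.png',vis)
print(vis.shape)
E
```

```text
5.35 [ 0.5422 -0.0868  0.0204] [-5.2371  1.782  14.6899] [0.4582 1.5433 0.0108] [-0.2417  0.0157 -0.0566 -0.0976  0.1535  0.1805]
(400, 632, 3)
```

View pics/f3.png

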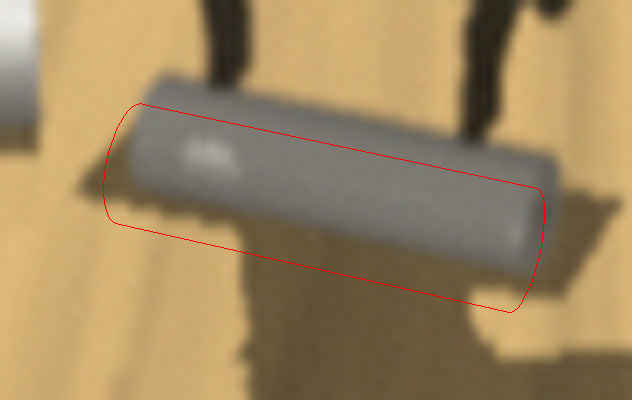

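```bash
python3 - <<'E'
from h import *
s=sense(); print(s['gripper_width'])
Z=8; cam='side'
im=cv2.imread('pics/side3.png')
for k,p in enumerate([(.5425,-.087,-.318),(.549,-.071,-.318),(.552,-.061,-.318)]):
    p0=np.array([.553,-.053,-.318])
    pol=hullpoly(cam,p0);x0,y0=(pol.min(0)-12).astype(int);x1,y1=(pol.max(0)+12).astype(int)
    cr=cv2.resize(im[y0:y1,x0:x1],None,fx=Z,fy=Z,interpolation=cv2.INTER_CUBIC) if k==0 else cr
    pol=hullpoly(cam,p)
    cv2.polylines(cr,[np.round((pol-[x0,y0]+.5)*Z).astype(np.int32)],True,[(0,0,255),(0,255,0),(255,0,0)][k],1)
R=np.array(s['ee_rot']);t=np.array(s['tcp_pos'])
for sg in(-1,1):
  for e in (-.0435,-.0585):
    q=w2px('side',t+R[:,1]*sg*-e); cv2.circle(cr,tuple(np.round((q-[x0,y0]+.5)*Z).astype(int)),4,(255,0,255),-1)
cv2.imwrite('pics/f3b.png',cr)
E
```

```text
0.9980946544988292
```

View pics/f3b.png

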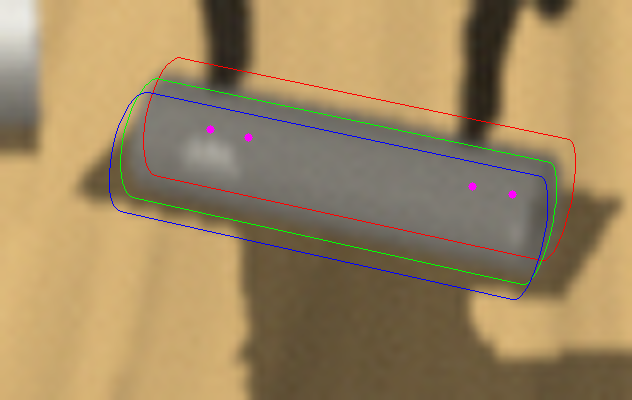

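```bash
python3 - <<'E'
from h import *
im=capture('wrist'); cv2.imwrite('pics/w4.png',im[:,:,::-1])
s=sense(); print(s['time_s'],np.array(s['tcp_pos']),np.array(s['wrist_force']))
c=get_calibration('wrist'); 
R=np.array(s['ee_rot']);t=np.array(s['tcp_pos'])
print('cam rel tool',R.T@(np.array(c['T'])[:3,3]-t), R.T@np.array(c['T'])[:3,:3])
for sg in(-1,1): print(w2px('wrist',t+R[:,1]*sg*.0435,c),w2px('wrist',t+R[:,1]*sg*.0585,c))
E
```

```text
5.4 [ 0.5422 -0.0868  0.0204] [-5.2797  0.9665 14.6679]
cam rel tool [ 0.0777  0.001  -0.1857] [[ 0.0003  0.9595  0.2816]
 [ 1.     -0.0001 -0.001 ]
 [-0.0009  0.2816 -0.9595]]
[240.06   243.2058] [213.5746 243.207 ]
[393.6006 243.1984] [420.0603 243.1971]
```

View pics/w4.png

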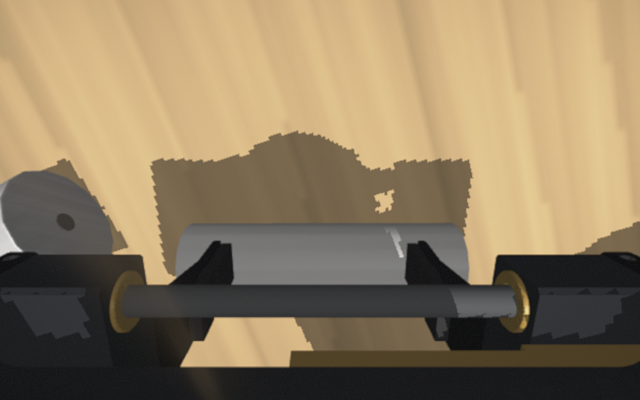

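```bash
python3 - <<'E'
from h import *
s=sense(); c=get_calibration('wrist'); print(np.array(c['K'])[0])
R=np.array(s['ee_rot']);t=np.array(s['tcp_pos'])
n=np.array([.3127,.9499]);a=np.array([.9499,-.3127])
for off in (.0,.0137,.02,.025,.0315):
  for z in (.022,.03):
    b=t[:2]+off*n+a*.0
    q=np.array([w2px('wrist',w,c) for w in cylpts((*b,-.318,z))]); print(off,z,q.min(0),q.max(0))
E
```

```text
[353.0116   0.     318.9108]
0.0 0.022 [166.5572 204.9802] [466.5599 284.5941]
0.0 0.03 [159.632  209.1723] [473.2769 292.1612]
0.0137 0.022 [169.7655 227.8314] [463.36   306.5448]
0.0137 0.03 [163.1375 232.8393] [469.7851 314.9906]
0.02 0.022 [171.1952 238.051 ] [461.934  316.4674]
0.02 0.03 [164.6975 243.3888] [468.2311 325.2368]
0.025 0.022 [172.3103 245.9715] [460.8218 324.2162]
0.025 0.03 [165.9132 251.5053] [467.02   333.2332]
0.0315 0.022 [173.7346 256.0261] [459.4012 334.1267]
0.0315 0.03 [167.4649 261.8892] [465.4743 343.4536]
```

```bash
python3 - <<'E'
from h import *
R=np.array([[-0.314,-0.949,0],[-0.949,0.314,0],[0,0,-1.]]);t=np.array([0.5258,-0.1354,0.1494])
im=cv2.imread('pics/s1.png'); x0,y0=290,80; Z=8
cr=cv2.resize(im[y0:y0+75,x0:x0+100],None,fx=Z,fy=Z,interpolation=cv2.INTER_CUBIC)
for dz,col in ((0,(255,0,255)),(.02,(0,255,0))):
  for sg in(-1,1):
    for e in (.0435,.0585):
      q=w2px('side',t+R[:,1]*sg*e+[0,0,dz]); cv2.circle(cr,tuple(np.round((q-[x0,y0]+.5)*Z).astype(int)),4,col,-1)
cv2.imwrite('pics/f1.png',cr)
E
```

```text
(no output)
```

View pics/f1.png

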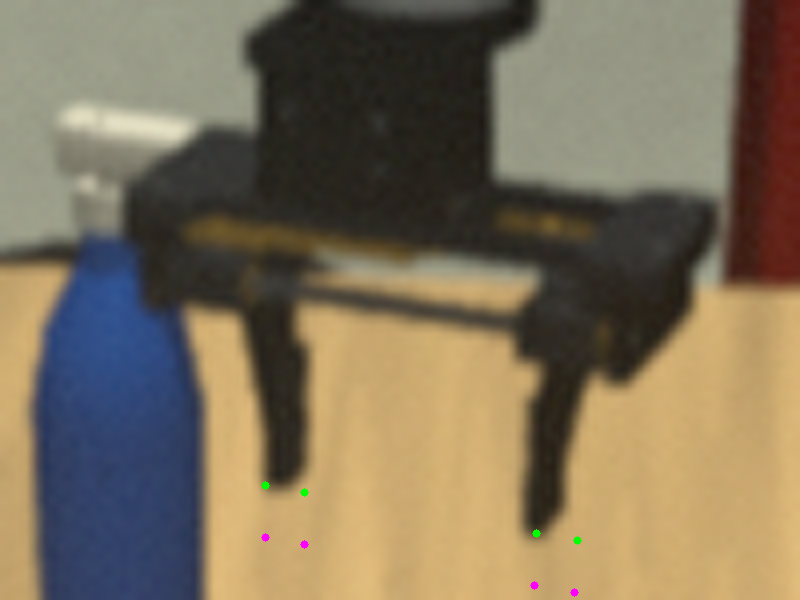

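The fingertips turn out to be about 20 mm above the reported TCP, so they rode up onto the bar. I'll raise, back off and come down lower.

```bash
python3 -m inch '[{"fingers":8.7,"delta_pos":[0,0,-0.5],"spin":0},{"fingers":8.7,"delta_pos":[0,0,-2],"spin":0},{"fingers":8.7,"delta_pos":[0,0,-3.5],"spin":0},{"fingers":8.7,"delta_pos":[2,0,-3.5],"spin":0},{"fingers":8.7,"delta_pos":[3.5,0,-3.5],"spin":0},{"fingers":8.7,"delta_pos":[3.5,0,-3.5],"spin":0}]'
python3 - <<'E'
from h import *
im=capture('wrist'); cv2.imwrite('pics/w5.png',im[:,:,::-1])
im=capture('side'); cv2.imwrite('pics/side5.png',im[:,:,::-1])
im=capture('wrist'); cv2.imwrite('pics/w5b.png',im[:,:,::-1])
s=sense(); print(s['time_s'],np.array(s['tcp_pos']),np.array(s['wrist_force']))
im=cv2.imread('pics/side5.png'); x0,y0=260,110; Z=5
cr=cv2.resize(im[y0:y0+120,x0:x0+150],None,fx=Z,fy=Z,interpolation=cv2.INTER_CUBIC)
for p,col in (((.5425,-.087,-.318),(0,0,255)),((.547,-.074,-.318),(0,255,0)),((.5505,-.0625,-.318),(255,0,0))):
    cv2.polylines(cr,[np.round((hullpoly('side',p)-[x0,y0]+.5)*Z).astype(np.int32)],True,col,1)
cv2.imwrite('pics/f5.png',cr)
E
```

```text
time_s: 6.0
tcp_pos: [0.53, -0.1214, 0.0527]
ee_rot: [[-0.315, -0.949, -0.001], [-0.949, 0.315, 0.0], [0.0, 0.001, -1.0]]
wrist_force: [-0.2, 0.2, -0.3]
gripper_width: 0.999
6.15 [ 0.531  -0.1202  0.0528] [-0.1154  1.012  -0.7185]
```

View pics/f5.png

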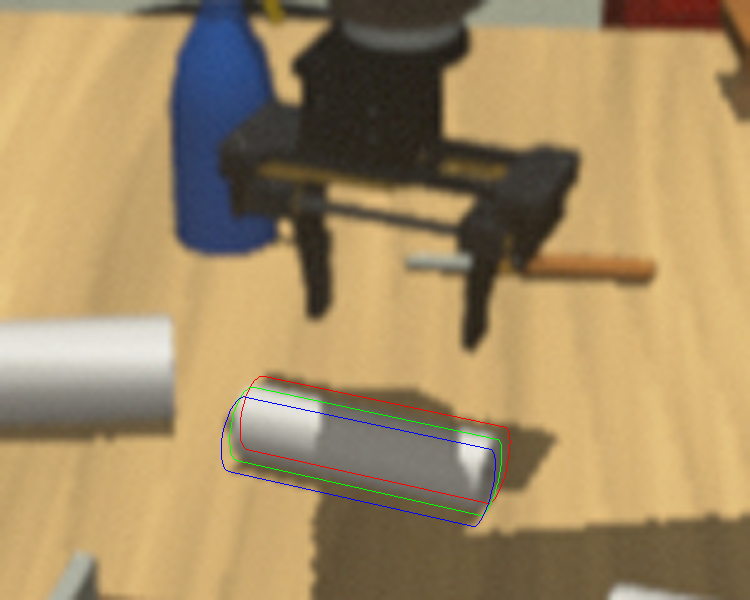

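View pics/w5b.png

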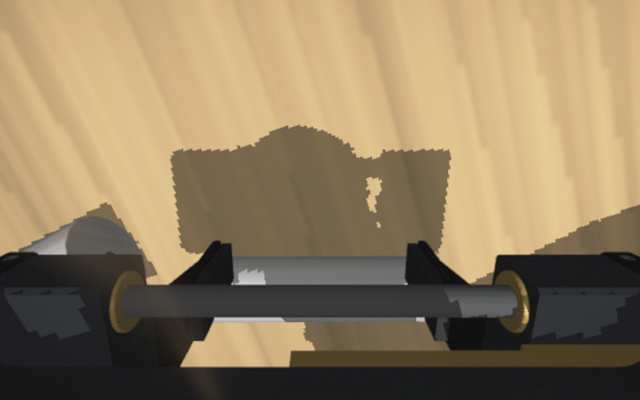

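```bash
python3 -m inch '[{"fingers":8.7,"delta_pos":[0,0,2.5],"spin":0},{"fingers":8.7,"delta_pos":[0,0,4.5],"spin":0},{"fingers":8.7,"delta_pos":[0,0,5.5],"spin":0},{"fingers":8.7,"delta_pos":[0,0,5.5],"spin":0}]'
python3 - <<'E'
from h import *
im=capture('wrist'); cv2.imwrite('pics/w6.png',im[:,:,::-1])
im=capture('side'); cv2.imwrite('pics/side6.png',im[:,:,::-1])
s=sense(); print(s['time_s'],np.array(s['tcp_pos']),np.array(s['wrist_force']))
x0,y0=260,110; Z=5; im=cv2.imread('pics/side6.png')
cv2.imwrite('pics/f6.png',cv2.resize(im[y0:y0+120,x0:x0+150],None,fx=Z,fy=Z,interpolation=cv2.INTER_CUBIC))
E
```

```text
time_s: 6.55
tcp_pos: [0.5301, -0.1199, -0.0034]
ee_rot: [[-0.312, -0.95, -0.004], [-0.95, 0.312, -0.0], [0.001, 0.003, -1.0]]
wrist_force: [-0.2, -0.3, 0.3]
gripper_width: 1.001
6.65 [ 0.5317 -0.12   -0.0015] [-0.0944 -0.3231 -0.6295]
```

View pics/f6.png

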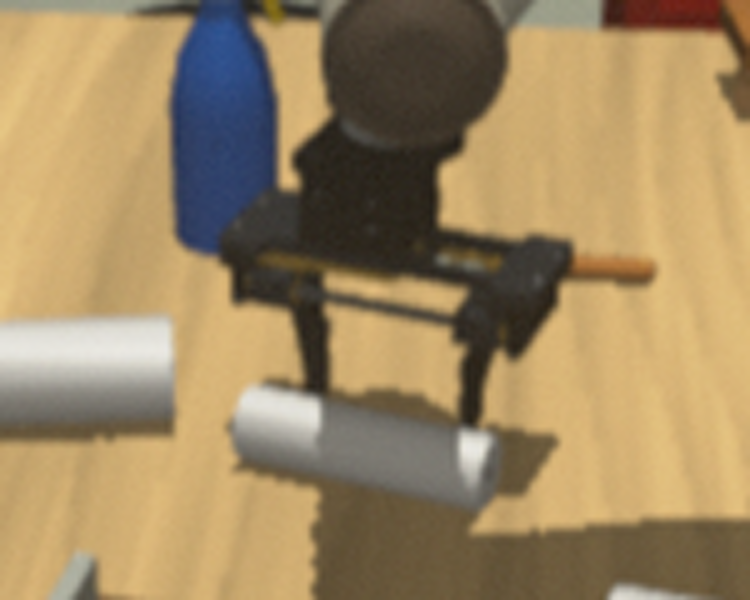

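```bash
python3 -m inch '[{"fingers":8.7,"delta_pos":[-0.4,0,0],"spin":0},{"fingers":8.7,"delta_pos":[-0.8,0,0],"spin":0},{"fingers":8.7,"delta_pos":[-1.1,0,0],"spin":0},{"fingers":8.7,"delta_pos":[-1.4,0,0],"spin":0},{"fingers":8.7,"delta_pos":[-1.7,0,0],"spin":0},{"fingers":8.7,"delta_pos":[-2.0,0,0],"spin":0},{"fingers":8.7,"delta_pos":[-2.3,0,0],"spin":0},{"fingers":8.7,"delta_pos":[-2.6,0,0],"spin":0},{"fingers":8.7,"delta_pos":[-2.9,0,0],"spin":0},{"fingers":8.7,"delta_pos":[-3.2,0,0],"spin":0},{"fingers":8.7,"delta_pos":[-3.5,0,0],"spin":0}]'
python3 - <<'E'
from h import *
im=capture('side'); cv2.imwrite('pics/side7.png',im[:,:,::-1])
s=sense(); print(s['time_s'],np.array(s['tcp_pos']),np.array(s['wrist_force']))
t=np.array(s['tcp_pos'])[:2]; n=np.array([.3127,.9499])
x0,y0=260,130; Z=5; im=cv2.imread('pics/side7.png'); cr=cv2.resize(im[y0:y0+120,x0:x0+150],None,fx=Z,fy=Z,interpolation=cv2.INTER_CUBIC)
for d,col in ((.0315,(0,255,0)),(.04,(255,0,0))):
    cv2.polylines(cr,[np.round((hullpoly('side',(*(t+n*d),-.318))-[x0,y0]+.5)*Z).astype(np.int32)],True,col,1)
cv2.imwrite('pics/f7.png',cr)
E
```

```text
time_s: 7.75
tcp_pos: [0.5421, -0.0867, -0.0019]
ee_rot: [[-0.312, -0.95, -0.0], [-0.95, 0.312, 0.0], [-0.0, 0.0, -1.0]]
wrist_force: [0.9, 0.0, 0.7]
gripper_width: 1.003
7.8 [ 0.5424 -0.0864 -0.0018] [ 0.5368  1.5807 -0.1231]
```

View pics/f7.png

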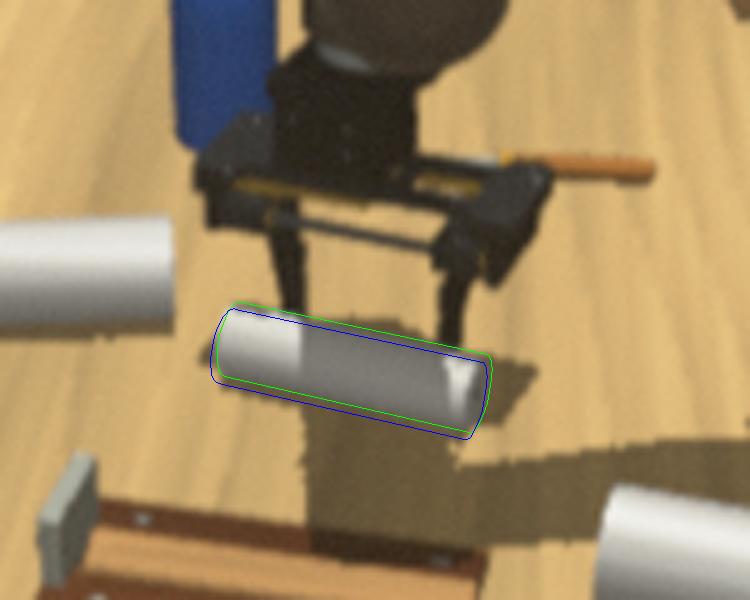

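```bash
python3 -m inch '[{"fingers":8.7,"delta_pos":[-0.3,0,0],"spin":-0.5},{"fingers":8.7,"delta_pos":[-0.6,0.01,0],"spin":-1},{"fingers":8.7,"delta_pos":[-0.9,0.02,0],"spin":-1.5},{"fingers":8.7,"delta_pos":[-1.2,0.03,0],"spin":-2},{"fingers":8.7,"delta_pos":[-1.5,0.04,0],"spin":-2.5},{"fingers":8.7,"delta_pos":[-1.8,0.05,0],"spin":-3},{"fingers":8.7,"delta_pos":[-2.1,0.07,0],"spin":-3.5},{"fingers":8.7,"delta_pos":[-2.4,0.09,0],"spin":-4},{"fingers":8.7,"delta_pos":[-2.7,0.12,0],"spin":-4.5},{"fingers":8.7,"delta_pos":[-3.0,0.15,0],"spin":-5},{"fingers":8.7,"delta_pos":[-3.3,0.18,0],"spin":-5.5},{"fingers":8.7,"delta_pos":[-3.6,0.21,0],"spin":-6},{"fingers":8.7,"delta_pos":[-3.9,0.24,0],"spin":-6.5},{"fingers":8.7,"delta_pos":[-4.2,0.28,0],"spin":-7},{"fingers":8.7,"delta_pos":[-4.5,0.32,0],"spin":-7.5},{"fingers":8.7,"delta_pos":[-4.8,0.36,0],"spin":-8},{"fingers":8.7,"delta_pos":[-5.1,0.4,0],"spin":-8.5},{"fingers":8.7,"delta_pos":[-5.4,0.45,0],"spin":-9},{"fingers":8.7,"delta_pos":[-5.7,0.5,0],"spin":-9.5},{"fingers":8.7,"delta_pos":[-6.0,0.55,0],"spin":-9.6}]'
python3 - <<'E'
from h import *
im=capture('side'); cv2.imwrite('pics/side8.png',im[:,:,::-1])
s=sense(); print(s['time_s'],np.array(s['tcp_pos']),np.array(s['wrist_force']))
t=np.array(s['tcp_pos'])[:2]; n=np.array([-np.sin(VY),np.cos(VY)]);a=np.array([np.cos(VY),np.sin(VY)])
R=np.array(s['ee_rot']);print('tool yaw',np.arctan2(-R[1,1],-R[0,1]))
print('bar if contact',w2vb(t+n*.0315))
x0,y0=250,150; Z=5; im=cv2.imread('pics/side8.png'); cr=cv2.resize(im[y0:y0+120,x0:x0+150],None,fx=Z,fy=Z,interpolation=cv2.INTER_CUBIC)
for d,col in ((.0315,(0,255,0)),(.04,(255,0,0))):
    cv2.polylines(cr,[np.round((hullpoly('side',(*(t+n*d),VY))-[x0,y0]+.5)*Z).astype(np.int32)],True,col,1)
cv2.imwrite('pics/f8.png',cr)
E
```

```text
time_s: 9.8
tcp_pos: [0.5556, -0.0279, -0.0019]
ee_rot: [[-0.149, -0.989, 0.0], [-0.989, 0.149, 0.0], [-0.0, -0.0, -1.0]]
wrist_force: [-0.5, -0.0, 0.1]
gripper_width: 0.999
9.85 [ 0.5558 -0.0276 -0.0019] [-0.2634  0.2356  0.1746]
tool yaw -0.14941896518422396
bar if contact [ 0.0128 -0.13  ]
```

View pics/f8.png

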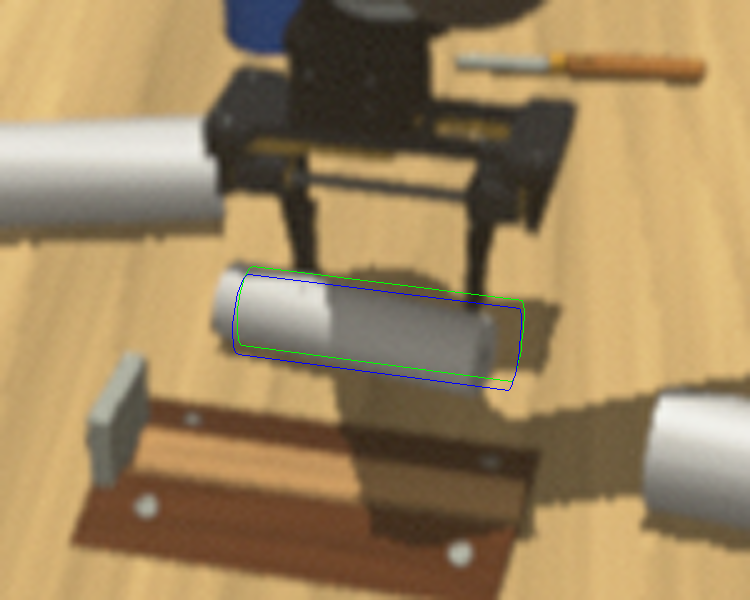

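```bash
cat >> h.py <<'E'
def overlay(pic,out,x0,y0,cands,Z=5,h=120,w=150,cam='side'):
    im=cv2.imread(pic); cr=cv2.resize(im[y0:y0+h,x0:x0+w],None,fx=Z,fy=Z,interpolation=cv2.INTER_CUBIC)
    cols=[(0,0,255),(0,255,0),(255,0,0)]
    for i,(x,y,dy,*z) in enumerate(cands):
        p=vb2w(x,y); cv2.polylines(cr,[np.round((hullpoly(cam,(*p,VY+dy,*z))-[x0,y0]+.5)*Z).astype(np.int32)],True,cols[i],1)
    cv2.imwrite(out,cr)
E
python3 - <<'E'
from h import *
overlay('pics/side8.png','pics/f8b.png',250,150,[(.024,-.127,-.04),(.027,-.13,-.08)],Z=6,h=100,w=130)
E
```

```text
(no output)
```

View pics/f8b.png

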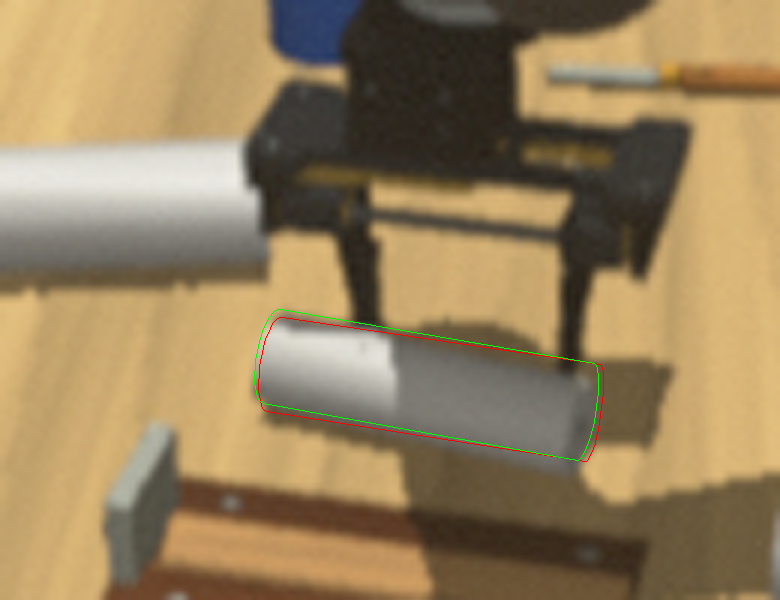

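```bash
python3 - <<'E'
from h import *
im=capture('side'); cv2.imwrite('pics/side9.png',im[:,:,::-1])
s=sense(); print(s['time_s'],np.array(s['tcp_pos']),np.array(s['wrist_force']))
overlay('pics/side9.png','pics/f9.png',250,150,[(.026,-.124,-.09),(.027,-.122,-.07)],Z=6,h=100,w=130)
E
```

```text
9.9 [ 0.5557 -0.0278 -0.0019] [0.3786 0.0501 0.7801]
```

View pics/f9.png

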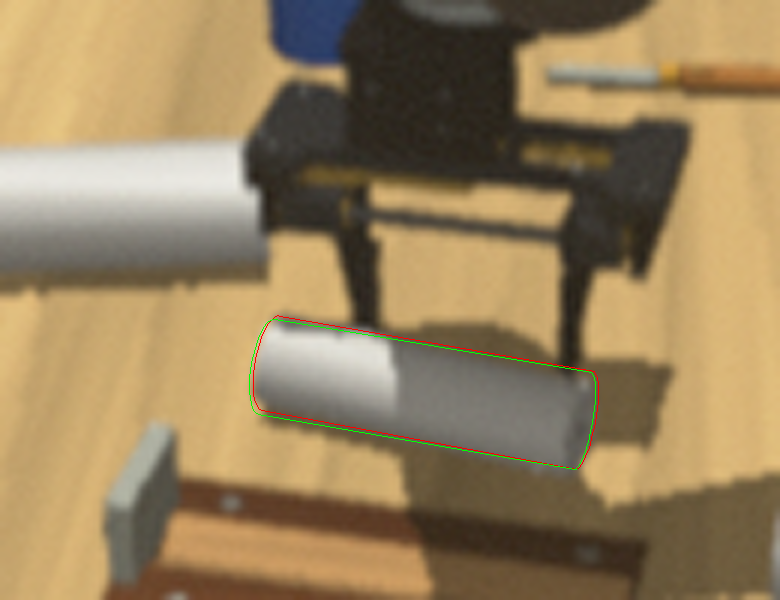

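```bash
python3 -m inch '[{"fingers":8.7,"delta_pos":[0.6,0,0],"spin":0},{"fingers":8.7,"delta_pos":[0.6,-1.2,0],"spin":-2},{"fingers":8.7,"delta_pos":[0.6,-2.2,0],"spin":-4},{"fingers":8.7,"delta_pos":[0.3,-2.2,0],"spin":-4},{"fingers":8.7,"delta_pos":[0.1,-2.2,0],"spin":-4},{"fingers":8.7,"delta_pos":[-0.1,-2.2,0],"spin":-4},{"fingers":8.7,"delta_pos":[-0.3,-2.2,0],"spin":-4},{"fingers":8.7,"delta_pos":[-0.5,-2.2,0],"spin":-4},{"fingers":8.7,"delta_pos":[-0.7,-2.2,0],"spin":-4},{"fingers":8.7,"delta_pos":[-0.9,-2.2,0],"spin":-4},{"fingers":8.7,"delta_pos":[-1.1,-2.2,0],"spin":-4},{"fingers":8.7,"delta_pos":[-1.3,-2.2,0],"spin":-4},{"fingers":8.7,"delta_pos":[-1.5,-2.2,0],"spin":-4},{"fingers":8.7,"delta_pos":[-1.7,-2.2,0],"spin":-4},{"fingers":8.7,"delta_pos":[-1.9,-2.2,0],"spin":-4}]'
python3 - <<'E'
from h import *
im=capture('side'); cv2.imwrite('pics/side10.png',im[:,:,::-1])
s=sense(); print(s['time_s'],np.array(s['tcp_pos']),np.array(s['wrist_force']),w2vb(s['tcp_pos']))
overlay('pics/side10.png','pics/f10.png',250,160,[(.026,-.108,-.0),(.027,-.108,-.05)],Z=6,h=100,w=130)
E
```

```text
time_s: 11.4
tcp_pos: [0.5802, -0.0125, -0.0019]
ee_rot: [[-0.08, -0.997, -0.0], [-0.997, 0.08, 0.0], [-0.0, 0.0, -1.0]]
wrist_force: [-0.1, -1.5, -0.0]
gripper_width: 0.996
11.45 [ 0.5803 -0.0123 -0.0018] [ 0.8712 -0.563   0.014 ] [ 0.0347 -0.1427]
```

View pics/f10.png

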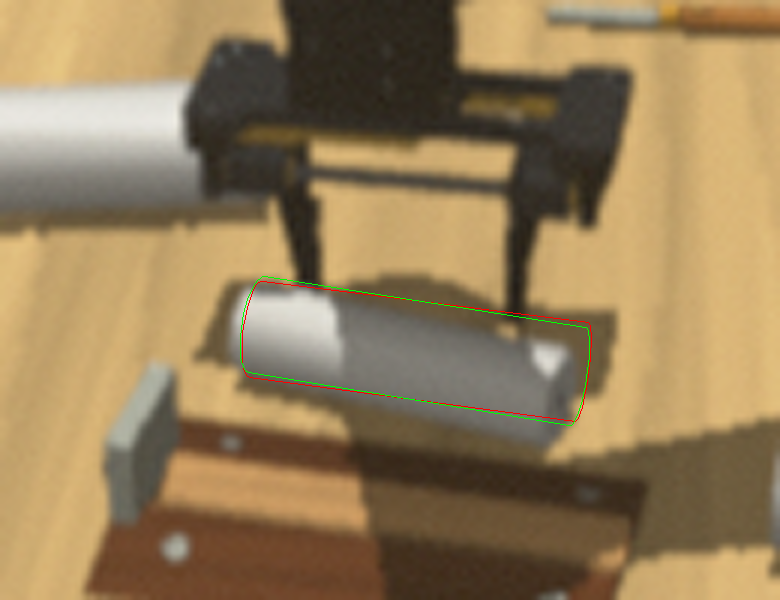

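```bash
python3 - <<'E'
from h import *
overlay('pics/side10.png','pics/f10b.png',285,200,[(.023,-.097,-.16)],Z=11,h=40,w=70)
im=capture('wrist'); cv2.imwrite('pics/w10.png',im[:,:,::-1])
im=capture('side'); cv2.imwrite('pics/side10c.png',im[:,:,::-1])
overlay('pics/side10c.png','pics/f10c.png',285,200,[(.023,-.097,-.16)],Z=11,h=40,w=70)
E
```

```text
(no output)
```

View pics/f10b.png

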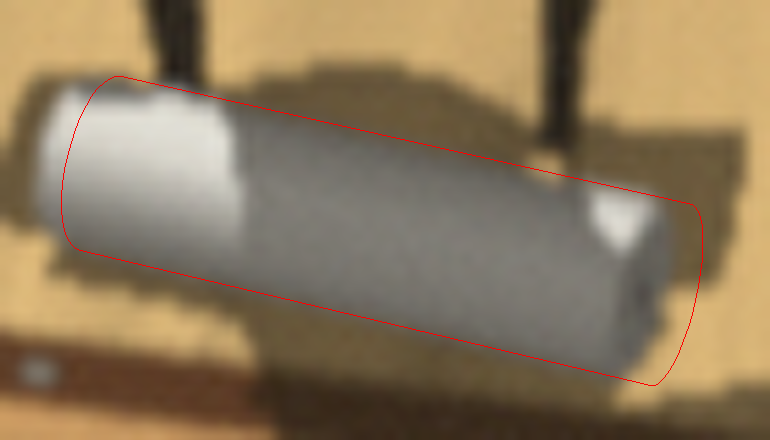

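View pics/f10c.png

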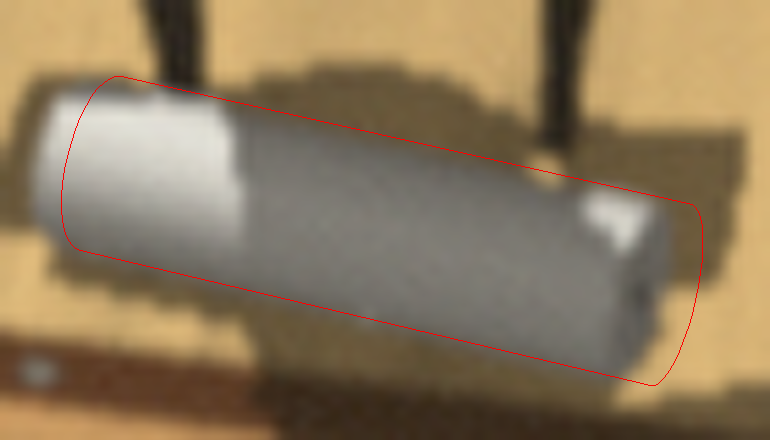

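View pics/w10.png

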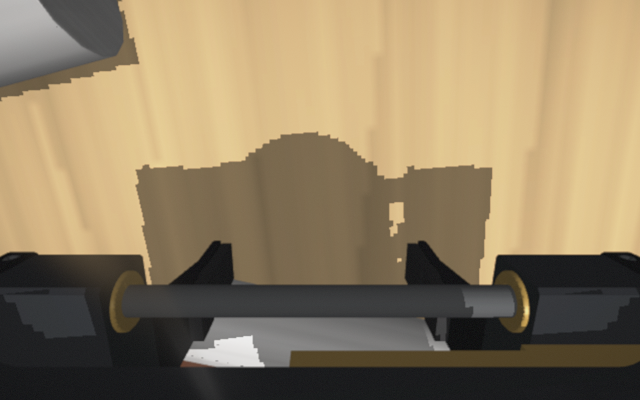

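```bash
python3 - <<'E'
from h import *
p=vb2w(.1388,-.1124); print(p); plan([*p,.08],VY-.15+np.pi)
E
```

```text
[0.6878 0.002 ]
t 11.55 delta cm [ -2.3045 -10.6073  -8.1872] spin 12.675533116014494 tcp [ 0.5802 -0.0125 -0.0019] yaw y 175.41804432667408 j6 -19.323948577204586 F [-0.455  -0.2829 -0.5177]
```

```bash
python3 -m inch '[{"fingers":8.7,"delta_pos":[0.6,0,-1],"spin":0},{"fingers":8.7,"delta_pos":[0.6,0,-5],"spin":0},{"fingers":8.7,"delta_pos":[0.6,0,-8.2],"spin":0},{"fingers":0,"delta_pos":[-1,-5,-8.2],"spin":6},{"fingers":0,"delta_pos":[-2.3,-9,-8.2],"spin":12.7},{"fingers":0,"delta_pos":[-2.3,-10.6,-8.2],"spin":12.7},{"fingers":0,"delta_pos":[-2.3,-10.6,-8.2],"spin":12.7}]'
python3 - <<'E'
from h import *
im=capture('side'); cv2.imwrite('pics/side11.png',im[:,:,::-1])
im=capture('top'); cv2.imwrite('pics/top11.png',im[:,:,::-1])
s=sense(); print(s['time_s'],np.array(s['tcp_pos']),np.array(s['wrist_force']),w2vb(s['tcp_pos']),s['gripper_width'])
overlay('pics/side11.png','pics/f11.png',230,140,[(.030,-.096,-.15)],Z=5,h=120,w=150)
im=cv2.imread('pics/top11.png');cv2.imwrite('pics/f11t.png',cv2.resize(im[110:270,200:420],None,fx=3,fy=3))
E
```

```text
time_s: 12.25
tcp_pos: [0.6895, 0.0014, 0.0801]
ee_rot: [[-0.298, -0.955, 0.001], [-0.955, 0.298, 0.0], [-0.0, -0.001, -1.0]]
wrist_force: [-0.4, -0.6, -0.1]
gripper_width: 0.723
12.35 [0.6869 0.0012 0.08  ] [ 0.0152 -0.6458  0.0863] [ 0.1381 -0.1133] 0.6333246848951046
```

View pics/f11.png

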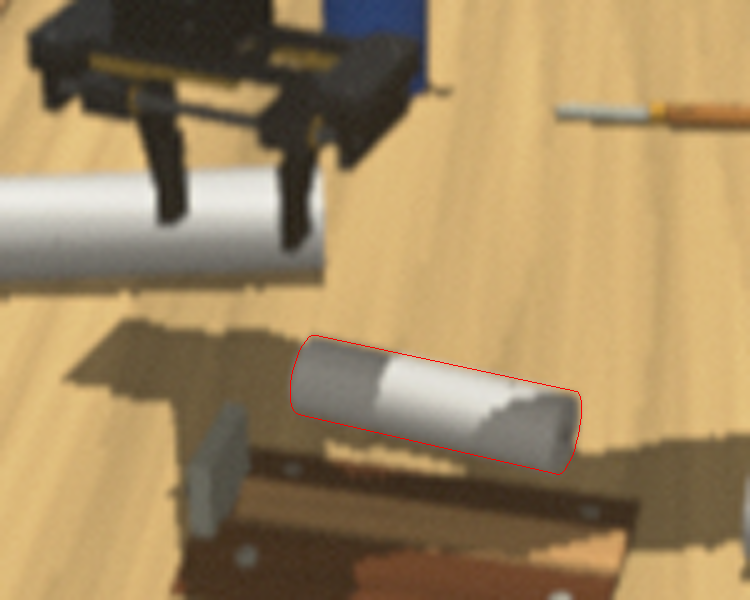

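View pics/f11t.png

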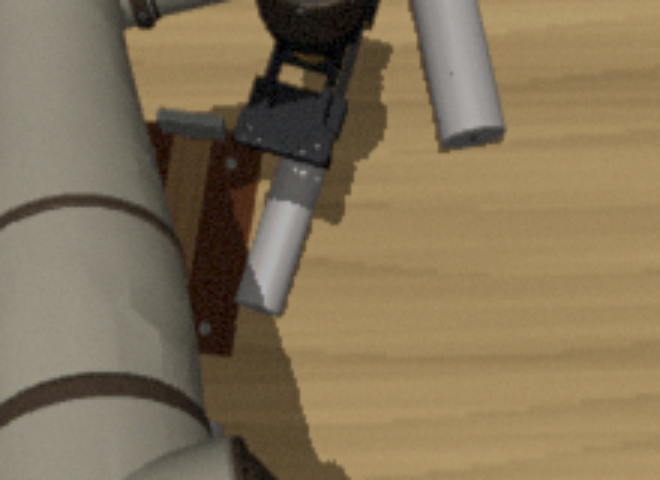

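```bash
python3 -m inch '[{"fingers":0,"delta_pos":[0,0,1],"spin":0},{"fingers":0,"delta_pos":[0,0,2],"spin":0},{"fingers":0,"delta_pos":[0,0,3],"spin":0},{"fingers":0,"delta_pos":[0,0,3],"spin":0},{"fingers":0,"delta_pos":[0,0,3],"spin":0},{"fingers":0,"delta_pos":[0,0,3],"spin":0},{"fingers":0,"delta_pos":[0,0,3],"spin":0}]'
python3 - <<'E'
from h import *
im=capture('side'); cv2.imwrite('pics/side12.png',im[:,:,::-1])
s=sense(); print(s['time_s'],np.array(s['tcp_pos']),np.array(s['wrist_force']),w2vb(s['tcp_pos']),s['gripper_width'])
overlay('pics/side12.png','pics/f12.png',230,140,[(.029,-.096,-.15)],Z=5,h=120,w=150)
cr=cv2.imread('pics/f12.png')
for z in(0,.02):
    q=w2px('side',np.array(s['tcp_pos'])+[0,0,z]); cv2.circle(cr,tuple(np.round((q-[230,140]+.5)*5).astype(int)),4,(255,0,255),-1)
cv2.imwrite('pics/f12.png',cr)
E
```

```text
time_s: 13.05
tcp_pos: [0.688, 0.0018, 0.0507]
ee_rot: [[-0.297, -0.955, 0.001], [-0.955, 0.297, 0.0], [-0.0, -0.001, -1.0]]
wrist_force: [0.0, 0.2, -0.6]
gripper_width: 0.029
13.1 [0.688  0.0018 0.0507] [ 0.2599  0.3614 -0.2955] [ 0.139  -0.1125] 0.018550569144000505
```

View pics/f12.png

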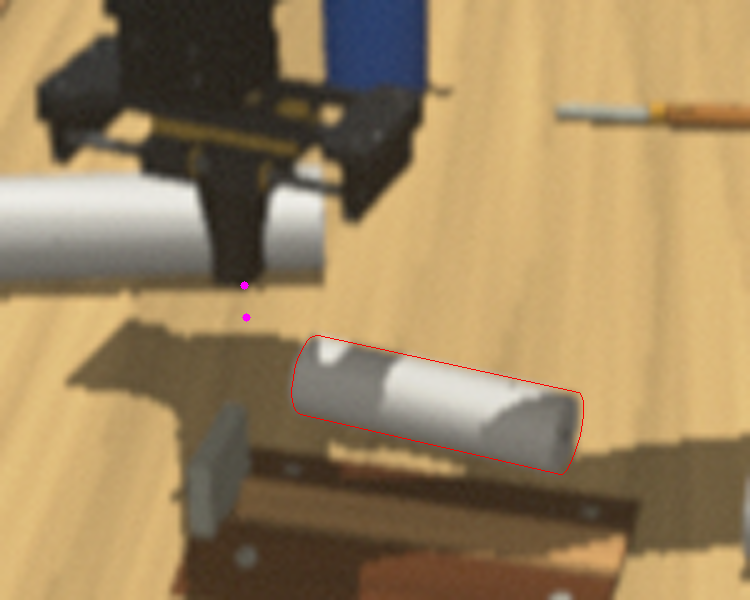

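```bash
python3 -m inch '[{"fingers":0,"delta_pos":[0,0,3],"spin":0},{"fingers":0,"delta_pos":[0,0,5],"spin":0},{"fingers":0,"delta_pos":[0,0.4,5.2],"spin":0},{"fingers":0,"delta_pos":[0,0.9,5.2],"spin":0},{"fingers":0,"delta_pos":[0,1.3,5.2],"spin":0},{"fingers":0,"delta_pos":[0,1.6,5.2],"spin":0},{"fingers":0,"delta_pos":[0,1.9,5.2],"spin":0},{"fingers":0,"delta_pos":[0,2.2,5.2],"spin":0},{"fingers":0,"delta_pos":[0,2.5,5.2],"spin":0},{"fingers":0,"delta_pos":[0,2.8,5.2],"spin":0},{"fingers":0,"delta_pos":[0,3.1,5.2],"spin":0},{"fingers":0,"delta_pos":[0,3.4,5.2],"spin":0}]'
python3 - <<'E'
from h import *
im=capture('side'); cv2.imwrite('pics/side13.png',im[:,:,::-1])
s=sense(); print(s['time_s'],np.array(s['tcp_pos']),np.array(s['wrist_force']),w2vb(s['tcp_pos']),s['gripper_width'])
overlay('pics/side13.png','pics/f13.png',230,140,[(.019,-.094,-.15)],Z=5,h=120,w=150)
E
```

```text
time_s: 14.3
tcp_pos: [0.6561, 0.0119, -0.0015]
ee_rot: [[-0.297, -0.955, 0.002], [-0.955, 0.297, 0.0], [-0.001, -0.002, -1.0]]
wrist_force: [2.6, -0.5, 0.3]
gripper_width: 0.003
14.35 [ 0.6553  0.012  -0.0016] [ 0.933  -0.6034  0.655 ] [ 0.1052 -0.1074] 0.004606409406354668
```

View pics/f13.png

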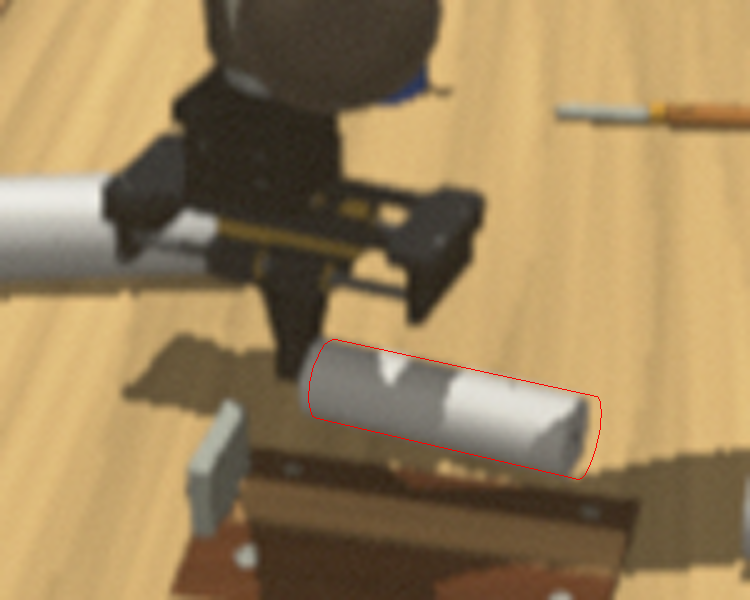

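```bash
python3 -m inch '[{"fingers":0,"delta_pos":[0,0.3,0],"spin":0},{"fingers":0,"delta_pos":[0,0.6,0],"spin":0},{"fingers":0,"delta_pos":[0,0.9,0],"spin":0},{"fingers":0,"delta_pos":[0,1.2,0],"spin":0},{"fingers":0,"delta_pos":[0,1.5,0],"spin":0},{"fingers":0,"delta_pos":[0,1.8,0],"spin":0},{"fingers":0,"delta_pos":[0,1.9,0],"spin":0}]'
python3 - <<'E'
from h import *
im=capture('side'); cv2.imwrite('pics/side14.png',im[:,:,::-1])
s=sense(); print(s['time_s'],np.array(s['tcp_pos']),np.array(s['wrist_force']),w2vb(s['tcp_pos']),s['gripper_width'])
overlay('pics/side14.png','pics/f14.png',230,140,[(.009,-.091,-.15)],Z=5,h=120,w=150)
p=vb2w(.010-.0065,-.093-.044); plan([*p,.08],VY-.14+np.pi)
E
```

```text
time_s: 15.05
tcp_pos: [0.6369, 0.0176, -0.0016]
ee_rot: [[-0.297, -0.955, 0.0], [-0.955, 0.297, 0.0], [-0.0, -0.0, -1.0]]
wrist_force: [3.1, -0.9, 0.6]
gripper_width: 0.008
15.1 [ 0.6368  0.0176 -0.0017] [ 2.7602 -1.7322  0.4507] [ 0.0861 -0.1046] 0.0025394635135464823
t 15.1 delta cm [ 4.4378  7.6773 -8.1688] spin -0.5993681618508535 tcp [ 0.6368  0.0176 -0.0017] yaw y 162.71610084393959 j6 -33.39518751192653 F [ 2.7602 -1.7322  0.4507]
```

View pics/f14.png

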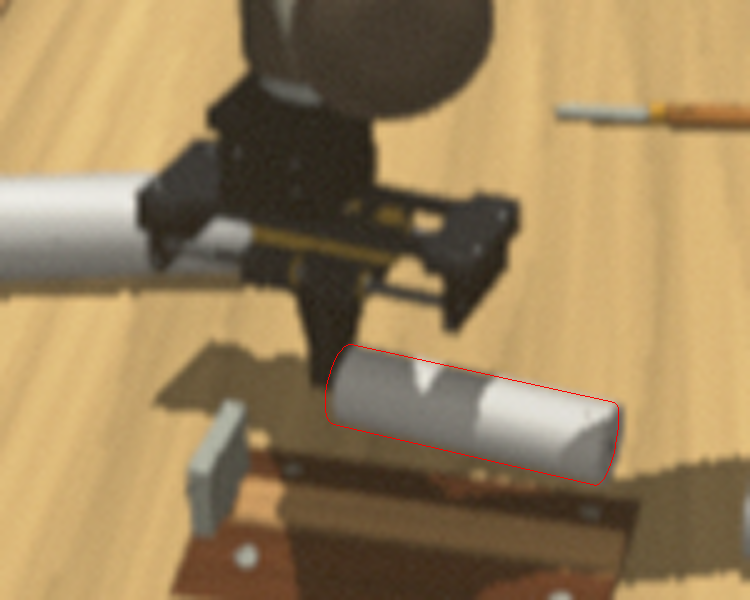

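```bash
python3 - <<'E'
from h import *
p=vb2w(.015,-.150); print(p); plan([*p,.08],VY+np.pi)
E
```

```text
[ 0.5597 -0.0165]
t 15.1 delta cm [ 5.5507  6.3454 -8.1688] spin -8.62077729368236 tcp [ 0.6368  0.0176 -0.0017] yaw y 162.71610084393959 j6 -33.39518751192653 F [ 2.7602 -1.7322  0.4507]
```

```bash
python3 -m inch '[{"fingers":0,"delta_pos":[0,-0.8,0],"spin":0},{"fingers":0,"delta_pos":[0,-1,-4],"spin":0},{"fingers":8.7,"delta_pos":[0,-1,-7.5],"spin":0},{"fingers":8.7,"delta_pos":[4,0,-8],"spin":-3},{"fingers":8.7,"delta_pos":[5.6,4,-8],"spin":-8},{"fingers":8.7,"delta_pos":[5.6,6.3,-8],"spin":-8.6},{"fingers":8.7,"delta_pos":[5.6,6.3,-7],"spin":-8.6},{"fingers":8.7,"delta_pos":[5.6,6.3,-4],"spin":-8.6},{"fingers":8.7,"delta_pos":[5.6,6.3,-1],"spin":-8.6},{"fingers":8.7,"delta_pos":[5.6,6.3,0],"spin":-8.6},{"fingers":8.7,"delta_pos":[5.6,6.3,0],"spin":-8.6},{"fingers":8.7,"delta_pos":[5.6,6.3,0],"spin":-8.6}]'
python3 - <<'E'
from h import *
im=capture('side'); cv2.imwrite('pics/side15.png',im[:,:,::-1])
s=sense(); print(s['time_s'],np.array(s['tcp_pos']),np.array(s['wrist_force']),w2vb(s['tcp_pos']),s['gripper_width'])
overlay('pics/side15.png','pics/f15.png',245,140,[(.007,-.091,-.15)],Z=5,h=120,w=150)
E
```

```text
time_s: 16.3
tcp_pos: [0.5612, -0.0172, -0.0015]
ee_rot: [[-0.151, -0.989, 0.0], [-0.989, 0.151, -0.0], [0.0, -0.0, -1.0]]
wrist_force: [0.5, -0.2, 0.8]
gripper_width: 0.835
16.35 [ 0.5615 -0.0171 -0.0009] [0.7644 0.3818 0.1611] [ 0.0168 -0.1503] 0.8854458633072403
```

View pics/f15.png

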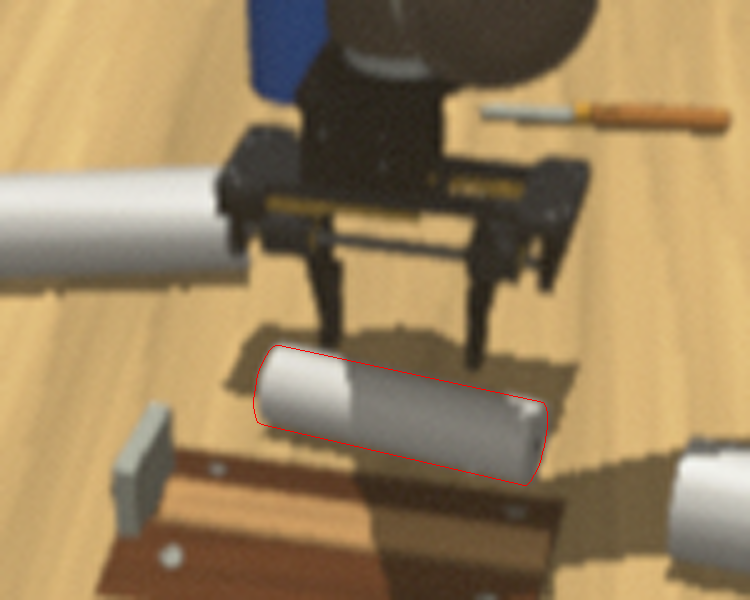

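```bash
python3 -m inch '[{"fingers":8.7,"delta_pos":[-0.5,0,0],"spin":0},{"fingers":8.7,"delta_pos":[-0.9,0,0],"spin":0},{"fingers":8.7,"delta_pos":[-1.2,0,0],"spin":0},{"fingers":8.7,"delta_pos":[-1.4,0,0],"spin":0},{"fingers":8.7,"delta_pos":[-1.6,0,0],"spin":0},{"fingers":8.7,"delta_pos":[-1.8,0,0],"spin":0},{"fingers":8.7,"delta_pos":[-2.0,0,0],"spin":0},{"fingers":8.7,"delta_pos":[-2.2,0,0],"spin":0},{"fingers":8.7,"delta_pos":[-2.5,0,0],"spin":0},{"fingers":8.7,"delta_pos":[-2.8,0,0],"spin":0},{"fingers":8.7,"delta_pos":[-3.1,0,0],"spin":0},{"fingers":8.7,"delta_pos":[-3.4,0,0],"spin":0},{"fingers":8.7,"delta_pos":[-3.7,0,0],"spin":0},{"fingers":8.7,"delta_pos":[-4.0,0,0],"spin":0},{"fingers":8.7,"delta_pos":[-4.3,0,0],"spin":0},{"fingers":8.7,"delta_pos":[-4.6,0,0],"spin":0},{"fingers":8.7,"delta_pos":[-4.9,0,0],"spin":0},{"fingers":8.7,"delta_pos":[-5.2,0,0],"spin":0},{"fingers":8.7,"delta_pos":[-5.5,0,0],"spin":0}]'
python3 - <<'E'
from h import *
im=capture('side'); cv2.imwrite('pics/side16.png',im[:,:,::-1])
s=sense(); print(s['time_s'],np.array(s['tcp_pos']),np.array(s['wrist_force']),w2vb(s['tcp_pos']),s['gripper_width'])
y=w2vb(s['tcp_pos'])[1]+.0325
overlay('pics/side16.png','pics/f16.png',245,150,[(.012,y,0,.022/np.cos(.314)+np.tan(.314)*(y+.065) if y>-.068 else .022)],Z=5,h=120,w=150)
E
```

```text
time_s: 18.25
tcp_pos: [0.5675, 0.0356, -0.0015]
ee_rot: [[-0.151, -0.989, -0.003], [-0.989, 0.151, -0.003], [0.003, 0.003, -1.0]]
wrist_force: [-0.5, -8.6, 4.9]
gripper_width: 0.998
18.3 [ 0.5676  0.0361 -0.0016] [-1.5491 -4.5214  2.4432] [ 0.0149 -0.0967] 1.003734726658242
```

View pics/f16.png

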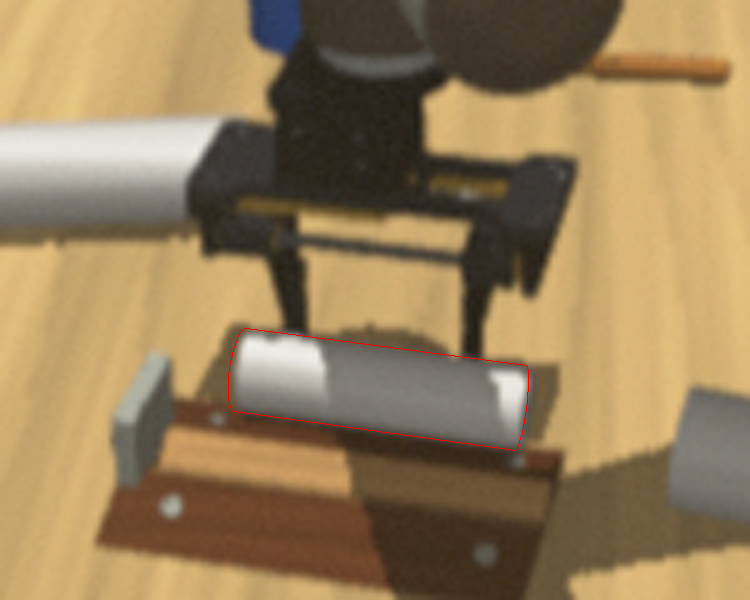

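```bash
python3 -m inch '[{"fingers":8.7,"delta_pos":[-0.2,0,0],"spin":0},{"fingers":8.7,"delta_pos":[-0.4,0,0],"spin":0},{"fingers":8.7,"delta_pos":[-0.6,0,0],"spin":0},{"fingers":8.7,"delta_pos":[-0.8,0,0],"spin":0},{"fingers":8.7,"delta_pos":[-1.0,0,0],"spin":0},{"fingers":8.7,"delta_pos":[-1.2,0,0],"spin":0},{"fingers":8.7,"delta_pos":[-1.4,0,0],"spin":0},{"fingers":8.7,"delta_pos":[-1.6,0,0],"spin":0},{"fingers":8.7,"delta_pos":[-1.8,0,0],"spin":0},{"fingers":8.7,"delta_pos":[-2.0,0,0],"spin":0}]'
python3 - <<'E'
from h import *
im=capture('side'); cv2.imwrite('pics/side17.png',im[:,:,::-1])
s=sense(); print(s['time_s'],np.array(s['tcp_pos']),np.array(s['wrist_force']),w2vb(s['tcp_pos']),s['gripper_width'])
y=w2vb(s['tcp_pos'])[1]+.0325
overlay('pics/side17.png','pics/f17.png',245,150,[(.012,y,0,.022/np.cos(.314)+np.tan(.314)*(y+.065) if y>-.068 else .022)],Z=5,h=120,w=150)
E
```

```text
time_s: 19.3
tcp_pos: [0.5699, 0.0549, -0.0017]
ee_rot: [[-0.151, -0.989, -0.004], [-0.989, 0.151, -0.003], [0.004, 0.004, -1.0]]
wrist_force: [-0.6, -7.1, 4.3]
gripper_width: 0.999
19.35 [ 0.5701  0.0554 -0.0018] [-0.7575 -6.1079  3.8581] [ 0.0144 -0.0773] 0.9979311971165532
```

View pics/f17.png

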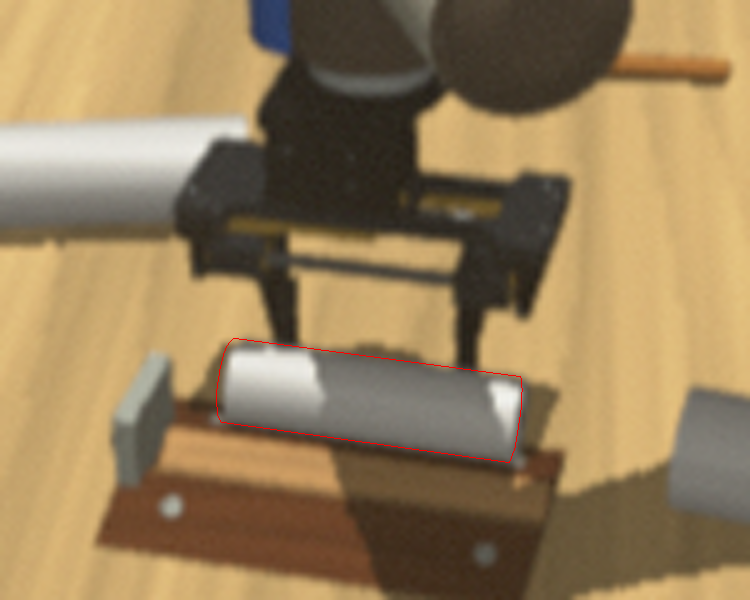

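```bash
python3 -m inch '[{"fingers":8.7,"delta_pos":[-0.2,0,0],"spin":0},{"fingers":8.7,"delta_pos":[-0.4,0,0],"spin":0},{"fingers":8.7,"delta_pos":[-0.6,0,0],"spin":0},{"fingers":8.7,"delta_pos":[-0.8,0,0],"spin":0},{"fingers":8.7,"delta_pos":[-1.0,0,0],"spin":0},{"fingers":8.7,"delta_pos":[-1.2,0,0],"spin":0},{"fingers":8.7,"delta_pos":[-1.4,0,0],"spin":0},{"fingers":8.7,"delta_pos":[-1.6,0,0],"spin":0},{"fingers":8.7,"delta_pos":[-1.8,0,0],"spin":0},{"fingers":8.7,"delta_pos":[-1.9,0,0],"spin":0},{"fingers":8.7,"delta_pos":[-2.0,0,0],"spin":0},{"fingers":8.7,"delta_pos":[-2.1,0,0],"spin":0},{"fingers":8.7,"delta_pos":[-2.2,0,0],"spin":0},{"fingers":8.7,"delta_pos":[-2.3,0,0],"spin":0},{"fingers":8.7,"delta_pos":[-2.4,0,0],"spin":0},{"fingers":8.7,"delta_pos":[-2.5,0,0],"spin":0}]'
python3 - <<'E'
from h import *
im=capture('side'); cv2.imwrite('pics/side18.png',im[:,:,::-1])
s=sense(); print(s['time_s'],np.array(s['tcp_pos']),np.array(s['wrist_force']),w2vb(s['tcp_pos']),s['gripper_width'])
y=w2vb(s['tcp_pos'])[1]+.0325
overlay('pics/side18.png','pics/f18.png',245,150,[(.012,y,0,.0364),(.012,0,0,.0294)],Z=5,h=120,w=150)
E
```

```text
time_s: 20.95
tcp_pos: [0.5757, 0.0822, -0.0019]
ee_rot: [[-0.151, -0.989, 0.001], [-0.989, 0.151, 0.0], [-0.001, -0.0, -1.0]]
wrist_force: [-0.6, 0.7, -0.1]
gripper_width: 1.0
21.0 [ 0.5757  0.0823 -0.0019] [-0.0799  0.084  -0.6089] [ 0.0159 -0.0499] 0.9992454180398724
```

View pics/f18.png

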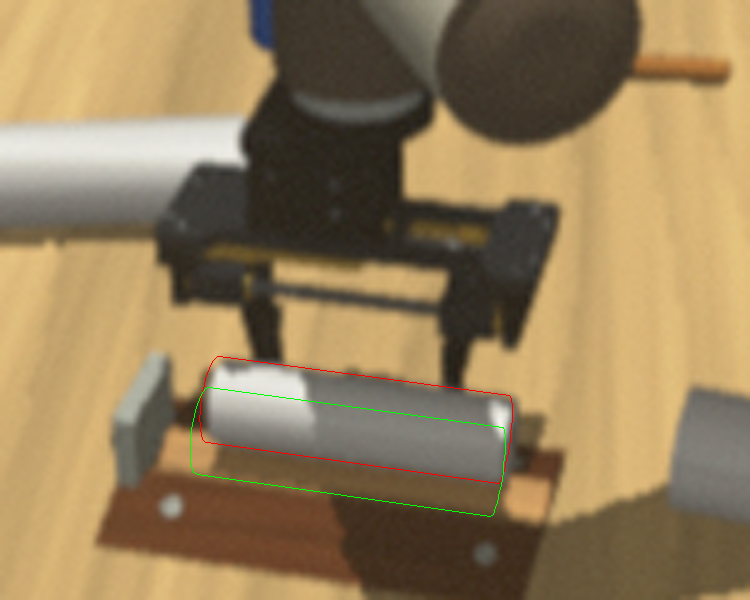

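```bash
python3 -m inch '[{"fingers":8.7,"delta_pos":[0,0,0],"spin":0},{"fingers":8.7,"delta_pos":[0,0,0],"spin":0},{"fingers":8.7,"delta_pos":[0,0,0],"spin":0}]'
python3 - <<'E'
from h import *
im=capture('side'); cv2.imwrite('pics/side19.png',im[:,:,::-1])
s=sense(); print(s['time_s'],np.array(s['wrist_force']))
overlay('pics/side19.png','pics/f19.png',245,150,[(.012,-.018,0,.0364),(.012,0,0,.0294)],Z=5,h=120,w=150)
E
```

```text
time_s: 21.3
tcp_pos: [0.5754, 0.0816, -0.0019]
ee_rot: [[-0.151, -0.988, 0.0], [-0.988, 0.151, 0.0], [-0.0, -0.0, -1.0]]
wrist_force: [-0.5, -0.3, -0.5]
gripper_width: 0.997
21.35 [ 0.1018  0.339  -0.0905]
```

View pics/f19.png

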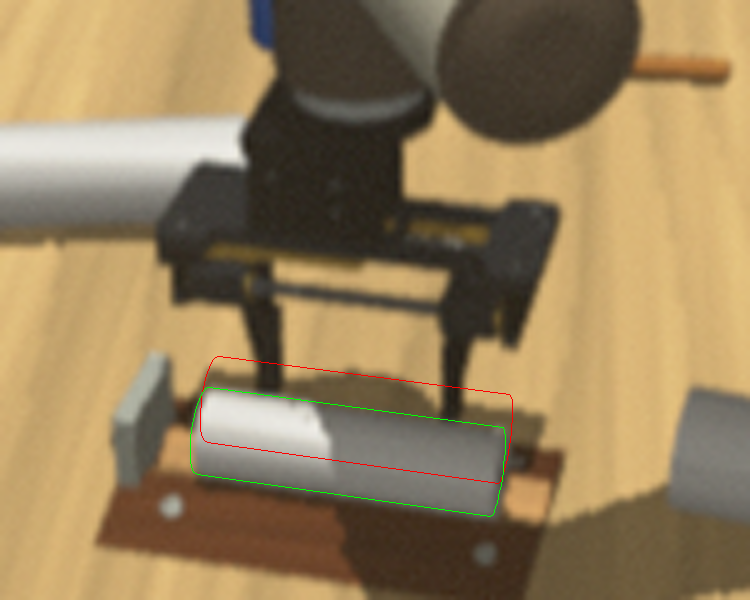

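```bash
python3 - <<'E'
from h import *
im=cv2.imread('pics/top0.png'); x0,y0=210,200
cv2.imwrite('pics/bb.png',cv2.resize(im[y0:y0+150,x0:x0+100],None,fx=4,fy=4,interpolation=cv2.INTER_CUBIC))
for uv in [(250,248),(275,251),(232,330),(255,333)]:
    p=px2w('top',uv,.03); print(uv,p,w2vb(p))
p=vb2w(-.103,0); print(p); plan([*p,.08],VY+np.pi)
E
```

```text
(250, 248) [0.4137 0.1523 0.03  ] [-0.1548 -0.005 ]
(275, 251) [0.4041 0.0865 0.03  ] [-0.1544 -0.0716]
(232, 330) [0.2079 0.196  0.03  ] [-0.3648  0.0071]
(255, 333) [0.1988 0.1379 0.03  ] [-0.3651 -0.0517]
[0.4657 0.1495]
t 21.35 delta cm [-5.053  11.8733 -8.1857] spin -0.039187851465264906 tcp [ 0.5754  0.0816 -0.0019] yaw y 171.29769028615667 j6 -32.72984860235618 F [ 0.1018  0.339  -0.0905]
```

View pics/bb.png

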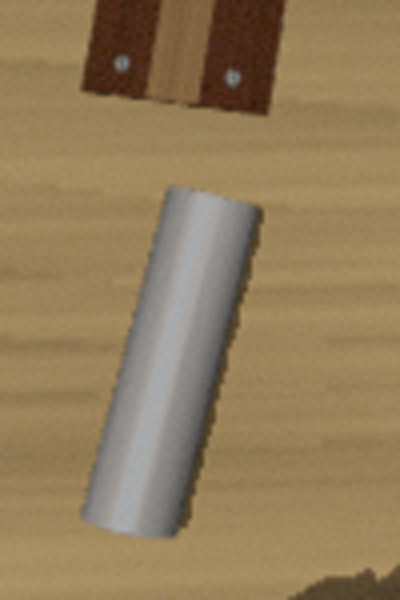

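```bash
python3 -m inch '[{"fingers":8.7,"delta_pos":[0.5,0,0],"spin":0},{"fingers":8.7,"delta_pos":[0.5,0,-4.5],"spin":0},{"fingers":8.7,"delta_pos":[0.5,0,-9],"spin":0},{"fingers":0,"delta_pos":[-1,4,-9],"spin":8},{"fingers":0,"delta_pos":[-3,8,-9],"spin":16},{"fingers":0,"delta_pos":[-5,11.9,-9],"spin":24},{"fingers":0,"delta_pos":[-5,11.9,-9],"spin":32},{"fingers":0,"delta_pos":[-5,11.9,-9],"spin":40},{"fingers":0,"delta_pos":[-5,11.9,-9],"spin":48},{"fingers":0,"delta_pos":[-5,11.9,-9],"spin":56},{"fingers":0,"delta_pos":[-5,11.9,-9],"spin":64},{"fingers":0,"delta_pos":[-5,11.9,-9],"spin":72},{"fingers":0,"delta_pos":[-5,11.9,-9],"spin":80},{"fingers":0,"delta_pos":[-5,11.9,-9],"spin":90},{"fingers":0,"delta_pos":[-5,11.9,-9],"spin":90},{"fingers":0,"delta_pos":[-5,11.9,-9],"spin":90}]'
python3 - <<'E'
from h import *
im=capture('side'); cv2.imwrite('pics/side20.png',im[:,:,::-1])
im=capture('wrist'); cv2.imwrite('pics/w20.png',im[:,:,::-1])
s=sense(); print(w2vb(s['tcp_pos']),s['gripper_width'])
p=vb2w(-.103,0); plan([*p,.004],VY+np.pi/2)
overlay('pics/side20.png','pics/f20.png',245,150,[(.012,0,0,.0294)],Z=5,h=120,w=150)
E
```

```text
time_s: 22.95
tcp_pos: [0.4653, 0.1488, 0.0882]
ee_rot: [[-0.989, 0.149, 0.0], [0.149, 0.989, 0.0], [-0.0, 0.0, -1.0]]
wrist_force: [-0.1, -0.5, -0.3]
gripper_width: 0.014
[-0.1033 -0.0007] 0.0017513683274447598
t 23.05 delta cm [-0.026   0.0678  8.4184] spin 0.0769598318590454 tcp [0.4653 0.1489 0.0882] yaw y 81.413837969481 j6 -135.4214727217533 F [ 0.9844 -0.4527 -0.3664]
```

View pics/f20.png

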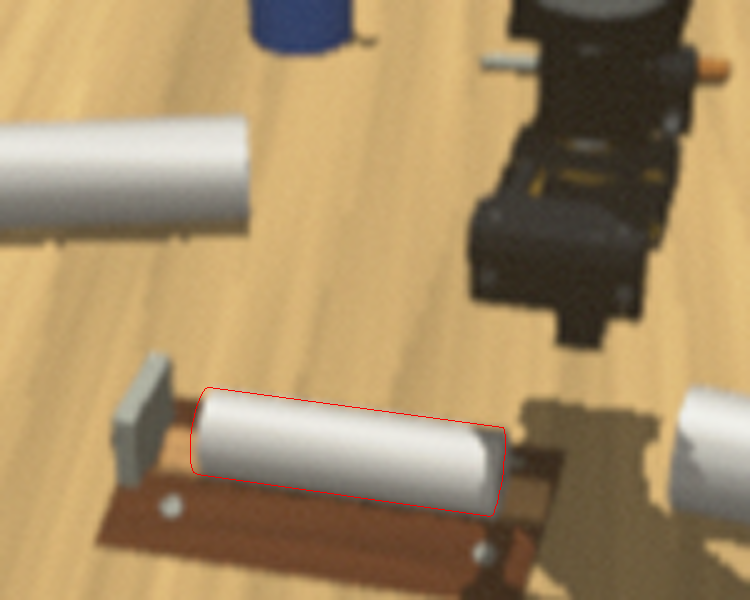

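View pics/w20.png

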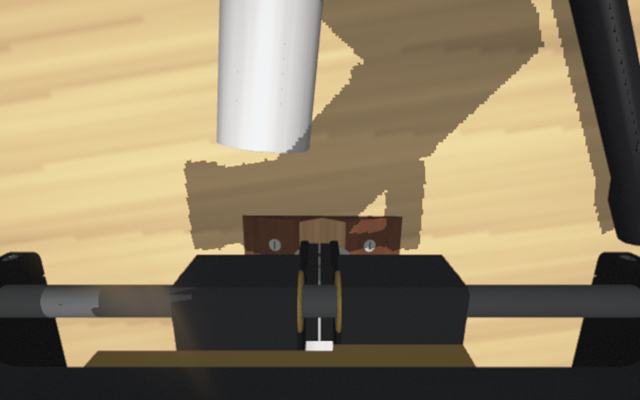

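```bash
python3 -m inch '[{"fingers":0,"delta_pos":[0,0.1,4],"spin":0},{"fingers":0,"delta_pos":[0,0.1,7],"spin":0},{"fingers":0,"delta_pos":[0,0.1,8.4],"spin":0},{"fingers":0,"delta_pos":[0,0.1,8.4],"spin":0},{"fingers":0,"delta_pos":[-0.5,0.1,8.4],"spin":0},{"fingers":0,"delta_pos":[-1.0,0.1,8.4],"spin":0},{"fingers":0,"delta_pos":[-1.5,0.1,8.4],"spin":0},{"fingers":0,"delta_pos":[-2.0,0.1,8.4],"spin":0},{"fingers":0,"delta_pos":[-2.3,0.1,8.4],"spin":0}]'
python3 - <<'E'
from h import *
im=capture('side'); cv2.imwrite('pics/side21.png',im[:,:,::-1])
s=sense(); print(s['time_s'],w2vb(s['tcp_pos']),s['tcp_pos'],s['gripper_width'],s['wrist_force'])
overlay('pics/side21.png','pics/f21.png',245,150,[(.012,0,0,.0294)],Z=5,h=120,w=150)
E
```

```text
time_s: 23.95
tcp_pos: [0.4889, 0.1466, 0.0047]
ee_rot: [[-0.988, 0.152, 0.001], [0.152, 0.988, 0.001], [-0.001, 0.001, -1.0]]
wrist_force: [-2.9, 2.0, 1.1]
gripper_width: 0.006
24.0 [-0.0796  0.0005] [0.4889 0.1465 0.0044] 0.002005906983939764 [ 0.6185 -0.1522 -0.2059]
```

View pics/f21.png

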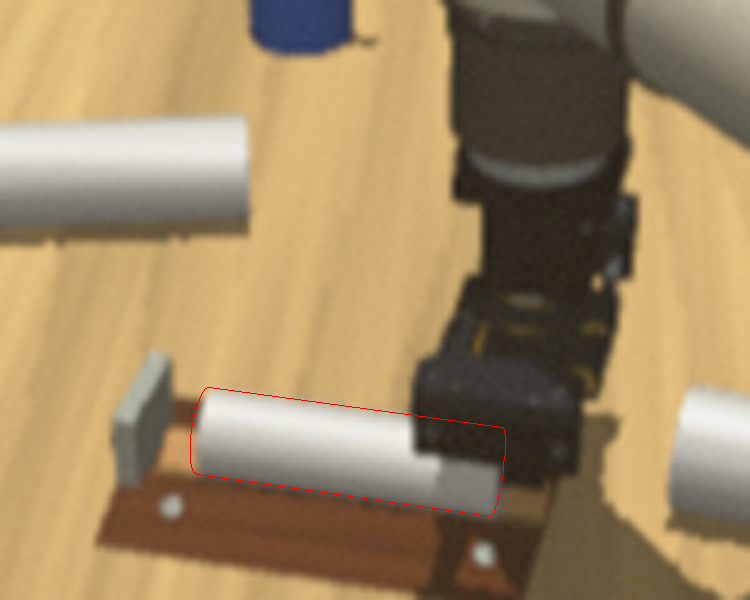

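```bash
python3 -m inch '[{"fingers":0,"delta_pos":[-0.2,0,0],"spin":0},{"fingers":0,"delta_pos":[-0.4,0,0],"spin":0},{"fingers":0,"delta_pos":[-0.6,0,0],"spin":0},{"fingers":0,"delta_pos":[-0.8,0,0],"spin":0},{"fingers":0,"delta_pos":[-1.0,0,0],"spin":0},{"fingers":0,"delta_pos":[-1.2,0,0],"spin":0},{"fingers":0,"delta_pos":[-1.4,0,0],"spin":0},{"fingers":0,"delta_pos":[-1.6,0,0],"spin":0},{"fingers":0,"delta_pos":[-1.8,0,0],"spin":0},{"fingers":0,"delta_pos":[-2.0,0,0],"spin":0},{"fingers":0,"delta_pos":[-2.2,0,0],"spin":0}]'
python3 - <<'E'
from h import *
im=capture('side'); cv2.imwrite('pics/side22.png',im[:,:,::-1])
s=sense(); print(s['time_s'],w2vb(s['tcp_pos']),s['tcp_pos'],s['gripper_width'],s['wrist_force'])
overlay('pics/side22.png','pics/f22.png',255,205,[(.028,0,0,.0294),(.035,0,0,.0294)],Z=8,h=60,w=100)
E
```

```text
time_s: 25.1
tcp_pos: [0.5102, 0.1432, 0.0041]
ee_rot: [[-0.989, 0.151, 0.0], [0.151, 0.989, 0.0], [-0.0, 0.0, -1.0]]
wrist_force: [-3.1, -0.0, -0.5]
gripper_width: 0.003
25.15 [-0.0576  0.0006] [0.5106 0.1433 0.0042] 0.004380824171807505 [-3.3416 -0.3959 -0.0728]
```

View pics/f22.png

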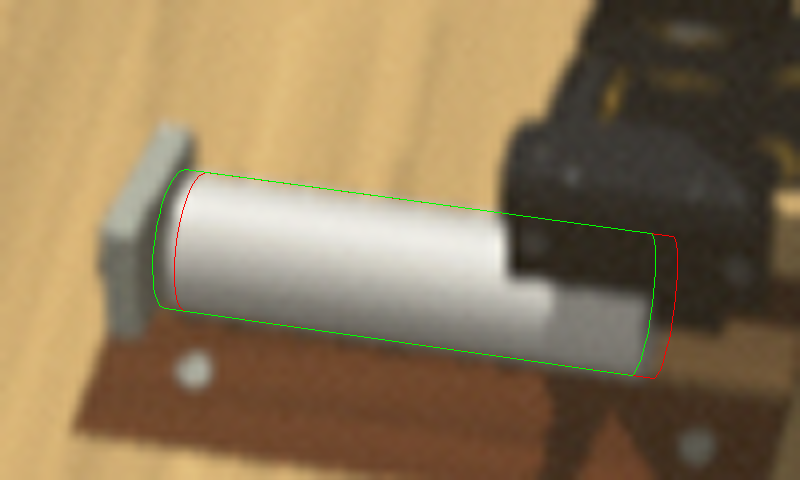

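```bash
python3 -m inch '[{"fingers":0,"delta_pos":[-0.1,0,0],"spin":0},{"fingers":0,"delta_pos":[-0.2,0,0],"spin":0},{"fingers":0,"delta_pos":[-0.3,0,0],"spin":0}]'; python3 -m inch '[{"fingers":0,"delta_pos":[-0.1,0,0],"spin":0},{"fingers":0,"delta_pos":[-0.1,0,0],"spin":0}]'
```

```text
time_s: 25.45
tcp_pos: [0.5131, 0.1429, 0.0042]
ee_rot: [[-0.989, 0.151, 0.0], [0.151, 0.989, 0.0], [-0.0, 0.0, -1.0]]
wrist_force: [-2.7, 0.2, -0.8]
gripper_width: 0.005
time_s: 25.65
tcp_pos: [0.5143, 0.1427, 0.0042]
ee_rot: [[-0.989, 0.151, 0.001], [0.151, 0.989, 0.0], [-0.001, 0.0, -1.0]]
wrist_force: [-2.7, -0.4, -0.5]
gripper_width: 0.006
```

```bash
python3 -m inch '[{"fingers":0,"delta_pos":[-0.1,0,0],"spin":0},{"fingers":0,"delta_pos":[-0.1,0,0],"spin":0}]';  python3 - <<'E'
from h import *
im=capture('side'); cv2.imwrite('pics/side23.png',im[:,:,::-1])
s=sense(); print(s['time_s'],w2vb(s['tcp_pos']),s['wrist_force'])
overlay('pics/side23.png','pics/f23.png',255,205,[(.035,0,0,.0294)],Z=8,h=60,w=100)
E
```

```text
time_s: 25.85
tcp_pos: [0.5152, 0.1426, 0.0042]
ee_rot: [[-0.989, 0.151, 0.0], [0.151, 0.989, 0.0], [-0.0, 0.0, -1.0]]
wrist_force: [-2.0, 0.3, -1.0]
gripper_width: 0.01
25.9 [-0.053   0.0006] [-1.4823 -0.3662 -0.9545]
```

View pics/f23.png

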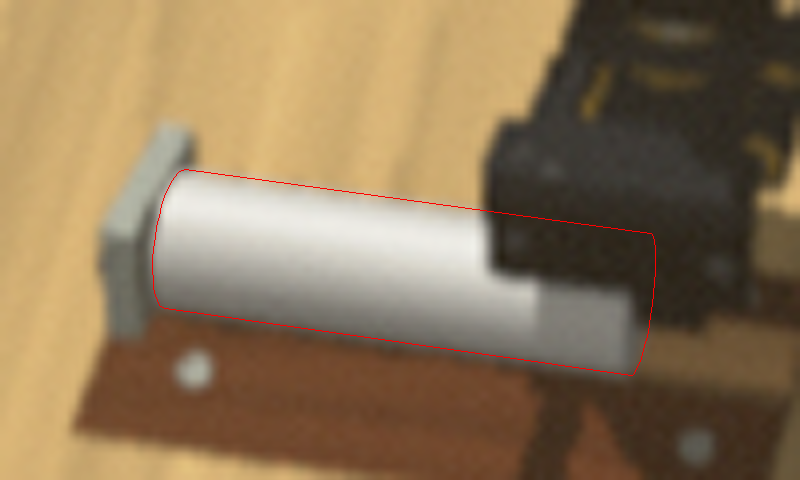

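```bash
for i in 1 2; do python3 -m inch '[{"fingers":0,"delta_pos":[-0.1,0,0],"spin":0},{"fingers":0,"delta_pos":[-0.1,0,0],"spin":0}]' | egrep 'tcp|force'; done
```

```text
tcp_pos: [0.5161, 0.1424, 0.0042]
wrist_force: [-3.1, 1.0, -1.5]
tcp_pos: [0.5166, 0.1422, 0.0042]
wrist_force: [-3.4, 1.1, 0.4]
```

```bash
python3 -m inch '[{"fingers":0,"delta_pos":[-0.1,0,0],"spin":0},{"fingers":0,"delta_pos":[-0.1,0,0],"spin":0}]' | egrep 'tcp|force'
```

```text
tcp_pos: [0.5165, 0.1421, 0.0041]
wrist_force: [-7.1, 3.1, 2.9]
```

```bash
python3 -m inch '[{"fingers":0,"delta_pos":[-0.1,0,0],"spin":0},{"fingers":0,"delta_pos":[-0.1,0,0],"spin":0}]' | egrep 'tcp|force'
```

```text
tcp_pos: [0.5164, 0.1417, 0.0039]
wrist_force: [-10.1, 4.6, 2.9]
```

The force has risen to about 11 N and the TCP has stopped moving, so the bar is against the stop plate. I'll retract now.

```bash
python3 -m inch '[{"fingers":0,"delta_pos":[0.3,0,0],"spin":0},{"fingers":0,"delta_pos":[0.8,0,0],"spin":0},{"fingers":0,"delta_pos":[1.5,0,0],"spin":0},{"fingers":0,"delta_pos":[2.5,0,0],"spin":0},{"fingers":0,"delta_pos":[3.0,0,-1],"spin":0},{"fingers":0,"delta_pos":[3.0,0,-5],"spin":0},{"fingers":0,"delta_pos":[3.0,0,-10],"spin":0},{"fingers":0,"delta_pos":[3.0,0,-15],"spin":0},{"fingers":0,"delta_pos":[5.0,0,-18],"spin":0},{"fingers":0,"delta_pos":[5.0,0,-18],"spin":0}]'
python3 - <<'E'
from h import *
im=capture('side'); cv2.imwrite('pics/side24.png',im[:,:,::-1])
im=capture('top'); cv2.imwrite('pics/top24.png',im[:,:,::-1])
s=sense(); print(s['time_s'],w2vb(s['tcp_pos']),s['wrist_force'])
overlay('pics/side24.png','pics/f24.png',255,205,[(.035,0,0,.0294)],Z=8,h=60,w=100)
im=cv2.imread('pics/top24.png'); cv2.imwrite('pics/f24t.png',cv2.resize(im[135:245,220:300],None,fx=5,fy=5))
E
```

```text
time_s: 27.7
tcp_pos: [0.4706, 0.1508, 0.1903]
ee_rot: [[-0.989, 0.15, 0.01], [0.15, 0.989, 0.006], [-0.009, 0.008, -1.0]]
wrist_force: [0.8, 0.1, -0.1]
gripper_width: 0.006
27.8 [-0.0996  0.0007] [-0.293  -0.018  -0.1348]
```

View pics/f24.png

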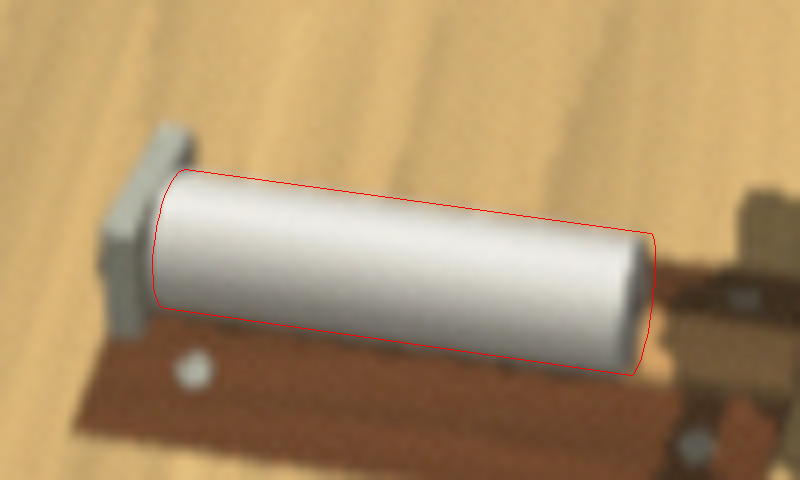

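View pics/side24.png

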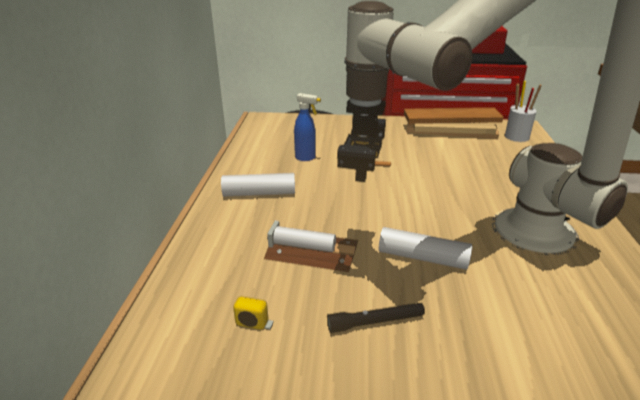

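```bash
python3 - <<'E'
from h import *
a=cv2.imread('pics/side0.png',0).astype(int); im=capture('side'); b=cv2.cvtColor(im,cv2.COLOR_RGB2GRAY).astype(int)
for n,(l,t,r,bo) in dict(tape=(228,290,280,335),torch=(320,300,430,340),spray=(290,90,325,163)).items():
    print(n,np.abs(a[t:bo,l:r]-b[t:bo,l:r]).mean())
c=cv2.cvtColor(cv2.imread('pics/side24.png'),cv2.COLOR_BGR2GRAY).astype(int); print('bar still',np.abs(b-c)[220:255,265:345].max())
s=sense(); print(s['time_s'],s['joint_velocities'],s['wrist_force'])
finish_job()
E
```

```text
tape 8.078205128205129
torch 8.258636363636363
spray 6.22348336594912
bar still 35
27.85 [-0.3886  1.9329 -0.7132 -0.0455  0.0712  0.0844] [-0.7462 -0.6906 -0.5494]
the job is handed in; nothing more can be done
```

The blank is seated in the V-block groove with its end against the stop plate, and I handed the job in at about 28 s of the 51 s allowed. `finish_job` reports no verdict, so I don't have an official result.

**What I did**
- **First push went wrong:** the fingertips sit about 20 mm above the reported TCP. They rode up onto the bar and pressed down with about 15 N at the wrist, below the 35 N limit. I backed off, came down lower and pushed again.
- **Rolling across the bench:** I rolled the bar with both open fingers, but it turned askew and drifted toward the stop. I slid it back about 20 mm by pushing on its end with closed fingers.
- **Up and into the groove:** I pushed it squarely up the shoulder with a reading of about 7–9 N at the wrist, and it rolled over the lip and dropped into the groove by itself.
- **Against the stop:** I pushed the near end with closed fingers until the bar stopped moving and the force climbed from about 3 N to about 11 N. Then I withdrew and raised the arm.

**Last checks**
- **Bar position:** in the side view the bar lines up with the expected seated position to within about 1–3 mm. The far end is at the plate, while the near end shows about 2 mm short of the prediction.
- **Arm:** it was clear of everything, with wrist force near zero, though the joints still showed up to about 2 degrees/s of settling.
- **Bystanders:** the spray bottle, torch and tape measure look unmoved. The knife was partly hidden behind the gripper, so I couldn't fully confirm it.
- **Checks that didn't settle anything:** the brightness comparisons showed small differences of about 6–8 grey levels on the bystanders, and up to 35 at single pixels around the bar between the last two pictures. I put both down to image noise and the moving arm's shadow and didn't look further, so they don't prove the bar was completely still.

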